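# Rack the dried dip baskets and lock the keeper bar

## Robot

A 6-joint arm with a two-finger parallel gripper is mounted at the origin on a cart in front of the work surface, level with it; the furniture and walls round the work are solid. World frame = base frame: x ahead of the robot, y to its left, z up, the work surface at z = 0. Lengths are in m, angles in degrees, forces in N, time in s.
With the tool pointing down it reaches from about 0.4 to 0.825 m from the base axis. Payload 7 kg.
Tool frame: the origin (TCP) lies at the very end of the fingers, on their centre line; the grasp point (between the pads) lies 19 mm behind it (ctrl.grip_point_offset is the distance from the TCP to the grasp point, in m); x points along the fingers, z is the direction in which the jaws open and shut, and the axes are right-handed (so a half turn about x gives the same grasp; the last joint's range is limited). The gripper opens to 88 mm and grips with 3 to 60 N. Pads are 19 mm wide; open, the fingers measure 130 mm over their backs; the gripper's body (78 mm by 193 mm) begins 47 mm behind the grasp point.
Start: joints at [-47.894, 20.546, 0.682, 0, -70.136, -16.507], TCP at [0.292, -0.609, 0.227] pointing down, gripper open.
Joint ranges: [-176.03, 176.03], [-82.01, 121.73], [-58.28, 71.71], [-173.87, 95.51], [-174.79, -0.11], [-173.66, 173.66]. Speed limits (degrees/s): [136.94, 136.94, 172.46, 180, 180, 180].

## Interface

Orientations are given as [roll, pitch, yaw] about the fixed x, y, z axes, in that order (R = Rz(yaw) Ry(pitch) Rx(roll)).
In Python, from plant import get_obs, snapshot, calibration, close_job, ctrl gives the robot as it stands.
- The arm moves only by the tool move_arm, never from a script. Its argument "commands" is a list that holds one entry, the list of rows, each a list of 4 numbers: the shift along the tool's x, y, z in cm, then the turn about the tool's x in rad. In form: [[[dx, dy, dz, spin], ...]]. A call has 1 to 8 rows; each row shifts and turns the commanded pose from where the row before left it, along the tool's axes as they then stand; what a row does not reach is not made up. A row lasts 1/10 s, in which the tool goes at most 50 mm and 8.59 degrees, less where a joint would pass 70% of its speed; a pose out of reach is approached as far as the arm can. A call with a gripper value outside its range is refused whole. "jaw" is the finger opening in cm, from 0 to 8.76, set as the call begins (left out, the last holds). The fingers move at their own pace and stop on an object; the grip force is fixed at half the most. Time passes only in rows, so rows that do not move let the fingers close. It gives the time, the measured TCP pose, the force and the opening at its end, in the units of the state.
- get_obs(): the state, without advancing time (a new reading comes with each control period).
- snapshot(name): name is "scene" or "top" or "wrist"; returns (picture, depth): 400x640x3 uint8, red, green, blue; 400x640 float32, m along the optical axis (not along the pixel's ray), 0 where there is no reading.
- calibration(name): a dict with "mtx" (3x3 intrinsics, pixels), "k1" (the pictures are not rectified: a ray, as slopes to the right and down, at radius r is drawn at 1 + k1 r^2 times it, then the intrinsics apply), "T" (4x4, takes a point from camera to world coordinates); the wrist camera has in their place "tool_from_camera" (4x4, takes a point from camera to tool coordinates, whose origin is the TCP and whose axes are the tool frame's). Camera axes: x right, y up, looking along -z (the intrinsics and any distortion apply to the point x, -y, -z); pixel columns grow to the right and rows downward; lengths in m; the calibration is good to about 2 mm. A picture is of the moment at which its call begins: read the wrist's pose just before it. calibration takes no time and is no camera call.
- close_job(): hands the job in, once; it reports no verdict.
The state is a dict: "clock": time; "joint_pos": joint angles; "qvel": joint speeds; "tau": joint torques, N m; "tool_pos": TCP position; "orientation": TCP orientation; "force": force on the tool from outside, world axes, zero at the start; "moment": the same for the moment, N m; "opening": finger opening in m.
Only numpy, scipy, OpenCV 4.12 (cv2) and the standard library are available. Lean on these libraries where they do the work, as an engineer would, in place of code of your own. Each camera call takes 0.05 s, during which the arm holds its last target. There are 200 camera calls.

## Task

The dip baskets are dry: swing the half-lowered keeper bar of the blue caddy up out of the way, lift the baskets that hang on the pegs of the drying stand up and off, and put every basket, hung or standing, upright into the caddy, one to a bay and down on its floor, with the stirrup running the same way as the shut keeper bar. When all are in and not before, swing the keeper bar down over them until it clicks home in its detent, and leave the other things on the bench where they are.

Things in the scene. Friction and masses are not known exactly. Their poses are not given: they have to be found in the camera images.
- basket_0: white dip basket 50x50 mm, rim 36 high, 80 g, heavy base; stirrup in its y-z plane (uprights on the +y and -y sides) with a crossbar 10(x) x 49(y) at 84 to 90 mm, on it an orange square knob 16x16 mm from 90 to 130 mm. Origin: centre of underside, z up; a half turn makes no difference. Starts hung by the crossbar on a stand peg, underside 60 mm up; may be absent.
- basket_1: white dip basket 50x50 mm, rim 36 high, 80 g, heavy base; stirrup in its y-z plane (uprights on the +y and -y sides) with a crossbar 10(x) x 49(y) at 84 to 90 mm, on it an orange square knob 16x16 mm from 90 to 130 mm. Origin: centre of underside, z up; a half turn makes no difference. Starts hung by the crossbar on a stand peg, underside 60 mm up; may be absent.
- basket_2: white dip basket 50x50 mm, rim 36 high, 80 g, heavy base; stirrup in its y-z plane (uprights on the +y and -y sides) with a crossbar 10(x) x 49(y) at 84 to 90 mm, on it an orange square knob 16x16 mm from 90 to 130 mm. Origin: centre of underside, z up; a half turn makes no difference. Starts hung by the crossbar on a stand peg, underside 60 mm up; may be absent.
- basket_3: white dip basket 50x50 mm, rim 36 high, 80 g, heavy base; stirrup in its y-z plane (uprights on the +y and -y sides) with a crossbar 10(x) x 49(y) at 84 to 90 mm, on it an orange square knob 16x16 mm from 90 to 130 mm. Origin: centre of underside, z up; a half turn makes no difference. Stands on the bench at the start.
- stand: fixed white drying stand, origin on the bench below its rail's front (rail top 145 mm). 3 pegs, 8 mm thick, axis 140 mm up, at y = -70, 0, +70, run from x = 0 to -48 mm; tips turn up to 151 mm. Baskets hang at x = -30, y axes along the stand's, peg through the stirrup (window 48 mm high): raise one 15 to 30 mm, then draw it 55 mm or more along the stand's -x to clear the peg.
- caddy: fixed blue caddy 135(x) x 129(y) mm, origin at centre of underside. 2x2 bays, each 57x57 mm, floor 5 mm up, walls 22 high. Hinge posts at y = +85 (64 high), detent post at y = -78 (74 high). The shut keeper bar lies along y between the rows, 28 wide, underside 46 mm up, over the baskets' inner rims; a basket turned a quarter would block it.
- bay0 (a point): centre of a bay's floor, at caddy x = -34, y = +31 mm, 5 mm above the bench; axes as the caddy's
- bay1 (a point): centre of a bay's floor, at caddy x = +34, y = +31 mm, 5 mm above the bench; axes as the caddy's
- bay2 (a point): centre of a bay's floor, at caddy x = -34, y = -31 mm, 5 mm above the bench; axes as the caddy's
- bay3 (a point): centre of a bay's floor, at caddy x = +34, y = -31 mm, 5 mm above the bench; axes as the caddy's
- keeper (a joint): keeper bar, hinged about the caddy's x axis at point keeper_hinge. 0 = shut (level, pointing along the caddy's -y), pi/2 = upright, 2.1 = stop, leaning outward. Starts at 0.25 to 0.8, above the bays; a stiff hinge (0.13 N m) holds it where left. The detent's sprung ball resists from 0.11 to 0.055 rad (3 to 6 N at the handle), then holds the bar; home is below 0.03.
- keeper_hinge (a point): point on the hinge axis, above the caddy's centre line at y = +85 mm, 50 mm above the bench
- keeper_grip (a point): on the red handle, a round rod 12 mm thick along the caddy's x, free 18 mm to either side of this point. In the bar's frame 190 mm along the bar from the hinge, 15 mm above its axis when shut, and 36 mm to the caddy's -x side. Can be pinched from above across the caddy's y; it turns between the fingers as the bar swings. Shut: 65 mm above the bench.
- marker_1: blue marker pen on the bench, bystander, 11 x 136 x 12 mm
- lab_timer: white timer on the bench, bystander, 62 x 62 x 18 mm
- cassette_1: white test cassette lying on the bench, bystander, 70 x 20 x 9 mm

How it is judged (in metres and radians):
On the way, in this order (a step that is already met when the one before it is completed fails the run):
1. the keeper bar is swung up clear of the bays (value of joint keeper above 1.4 rad), for 0.1 s.
2. every basket stands in a bay while the keeper bar is still raised (z of basket_0 in the frame of caddy between 0 and 0.01 m and x of basket_0 in the frame of caddy between -0.05 and 0.05 m and y of basket_0 in the frame of caddy between -0.05 and 0.05 m and angle between each of basket_0, basket_1, basket_2, basket_3's own z axis and vertical below 0.15 rad and angle between the y axis of each of basket_0, basket_1, basket_2, basket_3 and the y axis of caddy, either way round below 0.2 rad and z of basket_1 in the frame of caddy between 0 and 0.01 m and x of basket_1 in the frame of caddy between -0.05 and 0.05 m and y of basket_1 in the frame of caddy between -0.05 and 0.05 m and z of basket_2 in the frame of caddy between 0 and 0.01 m and x of basket_2 in the frame of caddy between -0.05 and 0.05 m and y of basket_2 in the frame of caddy between -0.05 and 0.05 m and z of basket_3 in the frame of caddy between 0 and 0.01 m and x of basket_3 in the frame of caddy between -0.05 and 0.05 m and y of basket_3 in the frame of caddy between -0.05 and 0.05 m and value of joint keeper above 0.5 rad), for 0.2 s.
3. the keeper bar is home in its detent (value of joint keeper below 0.03 rad), for 0.2 s.
At the end, for the whole second after the job is handed in: Every basket present stands at rest in a bay of the caddy, its underside within 5 mm of the bay floor, upright within 0.15 rad, its stirrup along the caddy's y within 0.2 rad, and the keeper bar is held in its detent (below 0.03 rad) (z of basket_0 in the frame of caddy between 0 and 0.01 m and x of basket_0 in the frame of caddy between -0.05 and 0.05 m and y of basket_0 in the frame of caddy between -0.05 and 0.05 m and angle between each of basket_0, basket_1, basket_2, basket_3's own z axis and vertical below 0.15 rad and angle between the y axis of each of basket_0, basket_1, basket_2, basket_3 and the y axis of caddy, either way round below 0.2 rad and linear speed of each of basket_0, basket_1, basket_2, basket_3 below 0.02 m/s and z of basket_1 in the frame of caddy between 0 and 0.01 m and x of basket_1 in the frame of caddy between -0.05 and 0.05 m and y of basket_1 in the frame of caddy between -0.05 and 0.05 m and z of basket_2 in the frame of caddy between 0 and 0.01 m and x of basket_2 in the frame of caddy between -0.05 and 0.05 m and y of basket_2 in the frame of caddy between -0.05 and 0.05 m and z of basket_3 in the frame of caddy between 0 and 0.01 m and x of basket_3 in the frame of caddy between -0.05 and 0.05 m and y of basket_3 in the frame of caddy between -0.05 and 0.05 m and value of joint keeper below 0.03 rad); the robot touches nothing.
It fails at once if a bystander (marker, timer, test cassette by the caddy) is moved more than 30 mm (distance of any of marker_1, lab_timer, cassette_1 from where it was at the start of the episode above 0.03 m).
Of basket_0, basket_1, basket_2 only 2 to 3 are there at a start; the rules pass over those that are not, and their reading is None.
At some moment in a run one of basket_3 may be knocked a few centimetres aside while the robot is not near it.
It also fails if it takes over 200 s, if anything falls off the work surface, if the arm or the gripper's body presses on something with over 40 N, if the wrist force passes 120 N, or if a joint passes its speed limit or range.

## Working session

There is one attempt and no reset: what is moved stays moved. The work goes in short steps, Python scripts to look and compute and a tool call to move; the robot and the scene stay as the last step left them, time stands still between calls to the robot, and variables do not carry over. Pictures are saved under pics/ and viewed, about 12 in all and at most 16, crops included, and the job is handed in when it is done.

Besides the shell and the picture viewer there is one more tool, called after ">>>" in YAML: its name, and indented under it one key for each argument. move_arm: Moves the arm, as the interface text tells. Its arguments: {"type":"object","properties":{"commands":{"type":"array"},"jaw":{"type":"number"}},"required":["commands"]}

```bash
mkdir -p pics; ls; cat > h.py <<'E'
import numpy as np, cv2, json
from plant import get_obs, snapshot, calibration, close_job, ctrl
from scipy.spatial.transform import Rotation as R
def cam(name,obs=None):
    c=calibration(name)
    if name=="wrist":
        o=obs or get_obs(); T=np.eye(4); T[:3,:3]=R.from_euler('xyz',o["orientation"],degrees=True).as_matrix(); T[:3,3]=o["tool_pos"]
        return c, T@np.array(c["tool_from_camera"])
    return c,np.array(c["T"])
def cloud(c,T,d):
    K=np.array(c["mtx"]);h,w=d.shape
    u,v=np.meshgrid(np.arange(w),np.arange(h))
    a=cv2.undistortPoints(np.stack([u,v],-1).reshape(-1,1,2).astype(np.float64),K,np.array([c["k1"],0,0,0.])).reshape(h,w,2)
    P=np.stack([a[...,0]*d,-a[...,1]*d,-d],-1)
    return P@T[:3,:3].T+T[:3,3]
def look(name,fn=None):
    o=get_obs(); im,d=snapshot(name); c,T=cam(name,o)
    if fn: cv2.imwrite("pics/"+fn,im[...,::-1])
    return im,d,cloud(c,T,d)
E
python3 - <<'E'
from h import *
print(get_obs()); print(ctrl.grip_point_offset)
for n in("scene","top"):
    im,d,P=look(n,n+"0.png"); np.savez(n+"0.npz",im=im,d=d,P=P); print(n,calibration(n)["T"],calibration(n)["k1"])
E
```

```text
pics
{'clock': 0.0, 'joint_pos': array([-4.78930455e+01,  2.05935567e+01,  6.33167195e-01, -2.11265579e-02,
       -7.01352439e+01, -1.65065023e+01]), 'qvel': array([-0.07537967,  0.01215401,  0.01666264,  0.04459374, -0.03263623,
       -0.10075976]), 'tau': array([ 1.41639730e-04, -5.82717025e+01,  2.93066812e+01,  6.99720785e+00,
        7.11371904e-03, -2.50475796e-04]), 'tool_pos': array([ 0.29142538, -0.6083007 ,  0.22559097]), 'orientation': array([  4.77635718,  89.90232548, 120.36961399]), 'force': array([ 0.42825493, -0.17150079,  0.29536228]), 'moment': array([-0.01181378,  0.05082404,  0.04270567]), 'opening': 0.08740785779487348}
0.0188
scene [[-0.67055811  0.35165618 -0.65321493 -0.37879273]
 [-0.74173831 -0.30205762  0.59882007  0.91113011]
 [ 0.01327023  0.88605819  0.46338405  0.70499973]
 [ 0.          0.          0.          1.        ]] -0.03216358481827573
top [[ 0.00593616  0.9789155  -0.20417936  0.23077757]
 [-0.99997042  0.00481241 -0.00599981  0.09941393]
 [-0.00489071  0.20420894  0.97891511  1.51250906]
 [ 0.          0.          0.          1.        ]] -0.028936215078638087
```

View pics/top0.png

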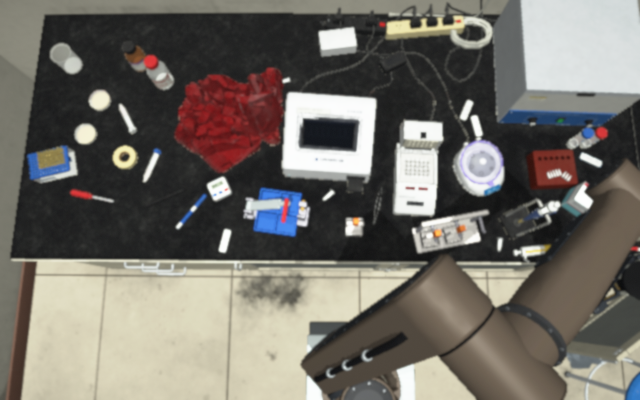

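View pics/scene0.png

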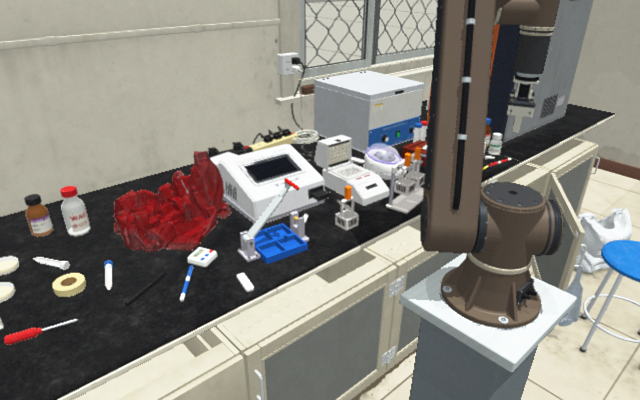

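The top view shows the caddy near (277,211) with its hinge on the left, the standing basket at (354,226) and the stand near (449,232). Next I measure them.

```bash
python3 - <<'E'
from h import *
z=np.load("top0.npz");im=z["im"];P=z["P"]
hsv=cv2.cvtColor(im,cv2.COLOR_RGB2HSV)
def rep(n,m,box):
    x0,x1,y0,y1=box;mm=np.zeros_like(m);mm[y0:y1,x0:x1]=m[y0:y1,x0:x1]
    k,l,s,c=cv2.connectedComponentsWithStats(mm.astype(np.uint8))
    for i in range(1,k):
        if s[i,4]>=6:
            q=P[l==i]; r=cv2.minAreaRect(q[:,:2].astype(np.float32)*1000)
            print(n,s[i,:5],np.round(np.median(q,0),3),np.round(q.min(0),3),np.round(q.max(0),3),'rect',np.round(r[0]),np.round(r[1]),round(r[2],1))
H,S,V=hsv[...,0],hsv[...,1],hsv[...,2]
rep("blue",(H>95)&(H<125)&(S>120)&(V>90),(235,320,180,245))
rep("red",((H<6)|(H>174))&(S>150),(270,320,185,245))
rep("orange",(H>6)&(H<20)&(S>150)&(V>120),(330,500,200,260))
rep("white",(S<60)&(V>150)&(P[...,2]<.04),(180,340,170,260))
np.set_printoptions(linewidth=200)
for n,(x0,x1,y0,y1) in dict(cad=(235,320,175,250),st=(335,500,200,260)).items():
    cv2.imwrite(f"pics/c_{n}.png",cv2.resize(im[y0:y1,x0:x1,::-1],None,fx=4.7 if n=="st" else 7,fy=4.7 if n=="st" else 7,interpolation=cv2.INTER_CUBIC))
a=cv2.imread("pics/c_cad.png");b=cv2.imread("pics/c_st.png")
w=max(a.shape[1],b.shape[1])
cv2.imwrite("pics/c.png",cv2.resize(np.vstack([cv2.copyMakeBorder(x,0,0,0,w-x.shape[1],0) for x in(a,b)]),None,fx=.72,fy=.72))
E
```

```text
blue [ 253  187   49   50 1439] [0.511 0.254 0.007] [ 0.231  0.099 -0.009] [0.608 0.331 1.513] rect [414. 229.] [414. 172.] 12.9
red [282 199   6  22  57] [0.496 0.214 0.198] [0.465 0.209 0.191] [0.524 0.221 0.204] rect [494. 215.] [ 6. 60.] 82.7
orange [354 217   4   8  24] [0.479 0.015 0.127] [ 0.468  0.004 -0.005] [0.512 0.021 0.135] rect [490.  13.] [10. 45.] 76.1
orange [458 226   7   6  29] [ 0.446 -0.268  0.189] [ 0.439 -0.278  0.167] [ 0.453 -0.264  0.196] rect [ 446. -271.] [11. 14.] 14.8
orange [434 231   6   6  28] [ 0.431 -0.2    0.189] [ 0.424 -0.21   0.177] [ 0.439 -0.196  0.196] rect [ 432. -203.] [15. 14.] 1.2
white [287 175   9   2  11] [0.637 0.208 0.036] [0.636 0.199 0.03 ] [0.638 0.224 0.039] rect [637. 211.] [25.  2.] 87.8
white [300 175  10   3  13] [0.634 0.164 0.037] [0.632 0.155 0.028] [0.638 0.183 0.04 ] rect [634. 169.] [29.  3.] 81.6
white [207 177  24  24 374] [0.6   0.442 0.015] [ 0.562  0.405 -0.01 ] [0.642 0.484 0.025] rect [602. 444.] [69. 63.] 29.0
white [319 177   5   2   6] [0.631 0.116 0.039] [0.628 0.111 0.032] [0.633 0.124 0.04 ] rect [630. 118.
[... 290 characters left out ...]
.563 0.3   0.008] [0.562 0.291 0.001] [0.565 0.309 0.015] rect [564. 300.] [ 3. 18.] 3.7
white [190 205   7   7  25] [0.536 0.52  0.009] [ 0.527  0.511 -0.002] [0.546 0.533 0.015] rect [537. 522.] [15. 18.] 47.8
white [297 207  13  19 119] [0.499 0.169 0.009] [ 0.483  0.155 -0.007] [0.543 0.192 0.04 ] rect [513. 172.] [30. 64.] 75.8
white [244 211  13   8  56] [0.513 0.335 0.011] [0.505 0.321 0.001] [0.528 0.358 0.037] rect [516. 339.] [21. 39.] 13.4
white [180 222   3   5   9] [0.485 0.558 0.009] [ 0.479  0.554 -0.003] [0.493 0.562 0.012] rect [487. 558.] [15.  6.] 15.4
white [219 229  12  24 187] [0.435 0.416 0.007] [ 0.398  0.401 -0.009] [0.472 0.435 0.015] rect [435. 418.] [27. 74.] 76.5
```

View pics/c.png

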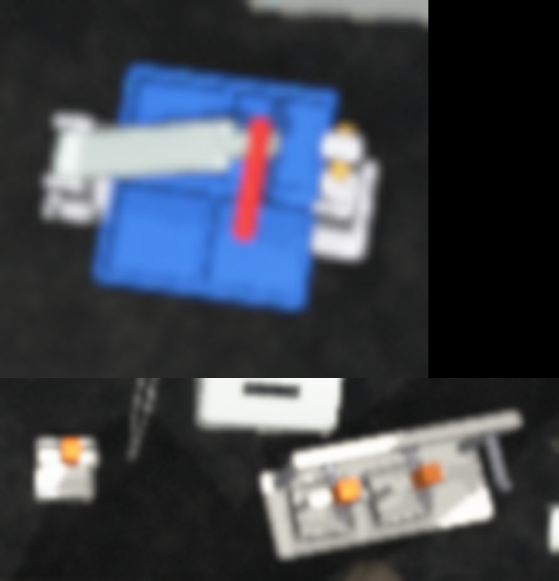

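The crops show two baskets on the stand (knobs at y≈-0.20 and -0.27) with the third peg empty. The handle is about 0.19 m up, so the bar is at roughly 0.75 rad. I get the caddy pose and wrist camera data, then move.

```bash
cat >> h.py <<'E'
def plan(p,jawyaw,o=None):
    """rows needed to bring TCP to p (world), tool down, tool z along world yaw jawyaw(deg) mod 180"""
    o=o or get_obs(); Rt=R.from_euler('xyz',o["orientation"],degrees=True).as_matrix()
    d=Rt.T@(np.array(p)-o["tool_pos"])*100
    cur=np.arctan2(Rt[1,2],Rt[0,2]); s=np.deg2rad(jawyaw)-cur
    s=(s+np.pi/2)%np.pi-np.pi/2   # world yaw change (ccw)
    print("tool y,z dirs",np.round(Rt[:,1],3),np.round(Rt[:,2],3),"tilt",np.round(np.rad2deg(np.arccos(-Rt[2,0])),2),
      "| d cm",np.round(d,2),"spin(rad about tool x)",round(-s,3),"j6",np.round(o["joint_pos"][5],1),"tcp",np.round(o["tool_pos"],4),"open",round(o["opening"],4),'t',round(o["clock"],2))
E
python3 - <<'E'
from h import *
z=np.load("top0.npz");im=z["im"];P=z["P"]
hsv=cv2.cvtColor(im,cv2.COLOR_RGB2HSV);H,S,V=[hsv[...,i] for i in range(3)]
m=(H>95)&(H<125)&(S>120)&(V>60); b=np.zeros_like(m);b[180:245,235:320]=m[180:245,235:320]
c,T=cam("top");K=np.array(c["mtx"])
def cast(px,zz):
    a=cv2.undistortPoints(np.array(px,float).reshape(-1,1,2),K,np.array([c["k1"],0,0,0.])).reshape(-1,2)
    r=np.c_[a[:,0],-a[:,1],-np.ones(len(a))]@T[:3,:3].T
    return T[:3,3]+r*((zz-T[2,3])/r[:,2])[:,None]
v,u=np.nonzero(b);q=cast(np.c_[u,v],.02)
r=cv2.minAreaRect(q[:,:2].astype(np.float32)*1000);print(r)
print(np.round(cast([[284,229.3],[287.5,199],[282,229],[286,199]],.192),3))
w=calibration("wrist");print(np.round(w["tool_from_camera"],3),w["mtx"])
plan([.43,.2,.35],90)
E
```

```text
((524.2080688476562, 252.86607360839844), (138.0189666748047, 146.31246948242188), 82.08788299560547)
[[0.441 0.216 0.192]
 [0.526 0.208 0.192]
 [0.442 0.221 0.192]
 [0.526 0.212 0.192]]
[[-0.     0.305 -0.952 -0.16 ]
 [-0.001  0.952  0.305  0.083]
 [ 1.     0.001 -0.    -0.001]
 [ 0.     0.     0.     1.   ]] [[349.03098696   0.         320.32604156]
 [  0.         349.03098696 191.67529112]
 [  0.           0.           1.        ]]
tool y,z dirs [-0.902 -0.432  0.   ] [-0.432  0.902  0.001] tilt 0.08 | d cm [-12.34 -47.41  66.94] spin(rad about tool x) 0.447 j6 -16.5 tcp [ 0.2915 -0.6084  0.2257] open 0.088 t 0.1
```

>>> move_arm:
  commands:
    - [[-4.3,0,0,0],[-4.3,0,0,0],[-4.3,0,0,0],[-4.3,0,0,0],[0,-2.6,3.7,0],[0,-2.6,3.7,0],[0,-2.6,3.7,0],[0,-2.6,3.7,0]]
  jaw: 4.0

```text
clock: 0.9
tool_pos: [0.3213, -0.4286, 0.398]
orientation: [13.0, 90.0, 128.6]
force: [1.5, 1.1, 0.7]
opening: 0.0404
```

>>> move_arm:
  commands:
    - [[0,-2.6,3.7,0],[0,-2.6,3.7,0],[0,-2.6,3.7,0],[0,-2.6,3.7,0],[0,-2.6,3.7,0],[0,-2.6,3.7,0],[0,-2.6,3.7,0],[0,-2.6,3.7,0]]

```text
clock: 1.7
tool_pos: [0.3807, -0.0718, 0.3986]
orientation: [-84.2, 90.0, 31.4]
force: [1.9, -0.2, -0.2]
opening: 0.0402
```

>>> move_arm:
  commands:
    - [[0,-2.6,3.7,0],[0,-2.6,3.7,0],[0,-2.6,3.7,0],[0,-2.6,3.7,0],[0,-2.6,3.7,0],[0,-2.6,3.7,0],[0,0,0,0.15],[0,0,0,0.15]]

```text
clock: 2.5
tool_pos: [0.4257, 0.1955, 0.3975]
orientation: [123.3, 89.9, -138.5]
force: [0.9, 0.4, -0.2]
opening: 0.0401
```

>>> move_arm:
  commands:
    - [[0,0,0,0.147],[0,0,0,0],[0,0,0,0],[0,0,0,0]]

```text
clock: 2.9
tool_pos: [0.4259, 0.194, 0.3985]
orientation: [98.7, 90.0, -171.1]
force: [-0.0, -0.5, 0.0]
opening: 0.0401
```

```bash
python3 - <<'E'
from h import *
im,d,P=look("wrist","w1.png"); np.savez("w1.npz",im=im,d=d,P=P)
plan([.43,.2,.40],90)
E
```

```text
tool y,z dirs [-1.    -0.002  0.   ] [-0.002  1.     0.   ] tilt 0.0 | d cm [-0.14 -0.41  0.6 ] spin(rad about tool x) 0.002 j6 -138.5 tcp [0.4259 0.194  0.3986] open 0.0402 t 2.95
```

View pics/w1.png

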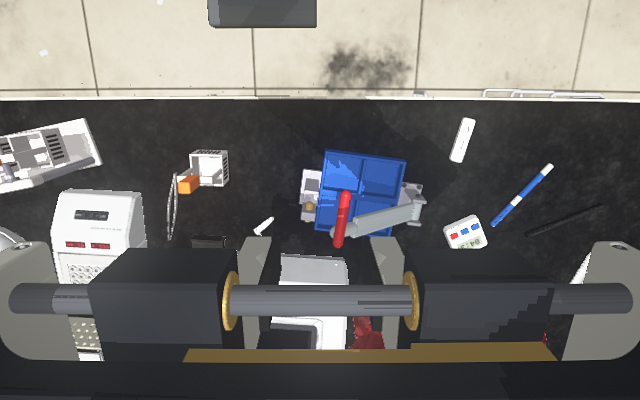

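The wrist view shows the caddy at (365,195), the red handle at (342,218), the basket at (208,168) with its knob at (188,185), the cassette at (462,140) and the stand at top left. Now I fit the poses.

```bash
python3 - <<'E'
from h import *
z=np.load("w1.npz");im=z["im"];P=z["P"]
hsv=cv2.cvtColor(im,cv2.COLOR_RGB2HSV);H,S,V=[hsv[...,i] for i in range(3)]
def box(m,x0,x1,y0,y1):
    b=np.zeros_like(m);b[y0:y1,x0:x1]=m[y0:y1,x0:x1];return b
blue=box((H>95)&(H<125)&(S>120)&(V>60),280,440,140,250)
q=P[blue&(P[...,2]>.016)&(P[...,2]<.028)];print(len(q),q[:,2].mean(),cv2.minAreaRect(q[:,:2].astype(np.float32)*1000))
q=P[blue&(P[...,2]<.03)&(P[...,2]>-.005)];print(len(q),cv2.minAreaRect(q[:,:2].astype(np.float32)*1000))
red=box(((H<6)|(H>174))&(S>150),310,370,185,255)
q=P[red&(P[...,2]>.1)];print(len(q),'red',q.mean(0),q.min(0),q.max(0),np.percentile(q[:,2],90));mu=q.mean(0);u,s,vt=np.linalg.svd(q-mu,full_matrices=False);print(vt[0])
gray=box((S<60)&(V>90),340,430,180,240);q=P[gray&(P[...,2]>.07)&(P[...,1]>.2)]
u,s,vt=np.linalg.svd(q-q.mean(0),full_matrices=False);print('bar',len(q),q.mean(0),vt,q.min(0),q.max(0))
# hinge / detent posts
for n,b in dict(hinge=(395,430,175,230),det=(298,325,165,220)).items():
    q=P[box(S<80,*b)];q=q[(q[:,2]>.03)&(q[:,2]<.08)];print(n,len(q),q.mean(0),q.min(0),q.max(0))
org=box((H>6)&(H<20)&(S>150),170,205,165,200);q=P[org];print('knob',len(q),q.mean(0),q.min(0),q.max(0)); q=q[q[:,2]>.124];print(len(q),q.mean(0),cv2.minAreaRect(q[:,:2].astype(np.float32)*1000))
q=P[box(S<80,185,232,145,190)];q=q[(q[:,2]>.028)&(q[:,2]<.042)];print('rim',len(q),cv2.minAreaRect(q[:,:2].astype(np.float32)*1000))
E
```

```text
1500 0.022626554846395856 ((522.3995971679688, 255.33837890625), (129.36178588867188, 135.0538787841797), 82.12289428710938)
5009 ((527.75048828125, 257.4189453125), (135.26885986328125, 145.30140686035156), 82.41116333007812)
534 red [0.48972678 0.21626389 0.19986363] [0.34322482 0.192603   0.19406604] [0.52540668 0.22543009 0.55818615] 0.19998902324570464
[ 0.67325953 -0.00155663 -0.73940462]
bar 1270 [0.5159579  0.26833527 0.14017537] [[-0.31279095 -0.27958314  0.90774175]
 [-0.36812065  0.91668429  0.15548989]
 [ 0.87558495  0.28552265  0.38965088]] [0.41409632 0.21665701 0.07034077] [0.54476432 0.3279757  0.40923912]
hinge 529 [0.52908519 0.33484787 0.06237107] [0.50885592 0.31339458 0.03029829] [0.55887275 0.35200743 0.07977106]
det 488 [0.51639524 0.17708172 0.05897466] [0.49428603 0.16441654 0.03035389] [0.54132424 0.18980502 0.07775745]
knob 309 [0.47354781 0.01936859 0.11967053] [ 4.66481150e-01 -4.57377700e-02  1.57273144e-04] [0.52414909 0.02547079 0.13362929]
168 [0.47419916 0.01810375 0.1302696 ] ((474.5016784667969, 17.063974380493164), (16.064172744750977, 16.423139572143555), 86.89200592041016)
rim 339 ((474.0982971191406, 17.632041931152344), (51.587066650390625, 51.004051208496094), 0.3188529908657074)
```

>>> move_arm:
  commands:
    - [[0,0,0,0.138],[0,-2.6,1.6,0],[0,-2.5,1.6,0],[4.5,0,0,0],[4.5,0,0,0],[4.5,0,0,0],[3.5,0,0,0],[0,0,0,0]]
  jaw: 5.0

```text
clock: 3.75
tool_pos: [0.4784, 0.2169, 0.2239]
orientation: [134.1, 89.5, -143.7]
force: [1.0, -0.1, -0.0]
opening: 0.05
```

```bash
python3 - <<'E'
from h import *
plan([.481,.2185,.175],82.1)
im,d,P=look("wrist","w2.png")
E
```

```text
tool y,z dirs [-0.991  0.137  0.006] [ 0.137  0.991 -0.006] tilt 0.5 | d cm [ 4.89 -0.27  0.23] spin(rad about tool x) 0.0 j6 -143.6 tcp [0.4784 0.2169 0.2239] open 0.05 t 3.75
```

View pics/w2.png

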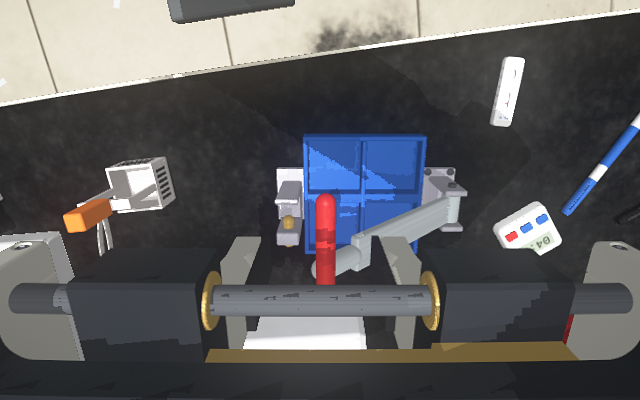

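The handle (326,240) sits between the fingers. I descend and close.

>>> move_arm:
  commands:
    - [[2.5,-0.3,0,0],[2.4,0,0,0],[0,0,0,0],[0,0,0,0]]

```text
clock: 4.2
tool_pos: [0.4849, 0.219, 0.1819]
orientation: [-58.8, 89.9, 23.3]
force: [0.3, -1.2, 1.0]
opening: 0.0499
```

>>> move_arm:
  commands:
    - [[0,0,0,0],[0,0,0,0],[0,0,0,0],[0,0,0,0],[0,0,0,0]]
  jaw: 0.8

```text
clock: 4.7
tool_pos: [0.4838, 0.2184, 0.1798]
orientation: [-38.5, 90.0, 43.6]
force: [-0.5, -0.0, -0.0]
opening: 0.0155
```

```bash
python3 - <<'E'
from h import *
plan([.481,.2185,.175],82.1)
# arc deltas in tool frame (dx down, dz along +y caddy) from current to angles
o=get_obs()
h=np.array([.5224,.2553])+.085*np.array([.137,.9905])
g=o["tool_pos"]-[0,0,-.0188]
ym=-(g[:2]-h)@np.array([.137,.9905]); zm=g[2]-.05
print('dist',np.hypot(ym,zm), 'angle', np.arctan2(zm,ym)-np.arctan2(.015,.19))
a0=np.arctan2(zm,ym); r=np.hypot(ym,zm)
p=[np.array([r*np.cos(a),r*np.sin(a)]) for a in a0+np.linspace(0,.98,15)]
for i in range(14): print(np.round([-(p[i+1][1]-p[i][1])*100, (p[i][0]-p[i+1][0])*100],2))
E
```

```text
tool y,z dirs [-0.99   0.138 -0.   ] [0.138 0.99  0.   ] tilt 0.01 | d cm [ 0.48  0.28 -0.03] spin(rad about tool x) -0.0 j6 -143.4 tcp [0.4838 0.2184 0.1798] open 0.0155 t 4.7
dist 0.19534210928463575 angle 0.7854663200376343
[-0.85  1.07]
[-0.77  1.13]
[-0.69  1.18]
[-0.61  1.22]
[-0.52  1.26]
[-0.43  1.3 ]
[-0.34  1.32]
[-0.25  1.34]
[-0.15  1.36]
[-0.06  1.37]
[0.04 1.37]
[0.13 1.36]
[0.23 1.35]
[0.32 1.33]
```

>>> move_arm:
  commands:
    - [[0,0,0,0],[0,0,0,0],[0,0,0,0]]

```text
clock: 5.0
tool_pos: [0.4838, 0.2184, 0.1796]
orientation: [-150.1, 90.0, -68.0]
force: [0.3, 0.2, -0.3]
opening: 0.0112
```

>>> move_arm:
  commands:
    - [[-0.85,0,1.07,0],[-0.77,0,1.13,0],[-0.69,0,1.18,0],[-0.61,0,1.22,0],[-0.52,0,1.26,0],[-0.43,0,1.3,0],[-0.34,0,1.32,0],[-0.25,0,1.34,0]]

```text
clock: 5.8
tool_pos: [0.4973, 0.3164, 0.2249]
orientation: [-165.8, 90.0, -83.7]
force: [-1.3, -3.2, 2.7]
opening: 0.011
```

>>> move_arm:
  commands:
    - [[-0.15,0,1.36,0],[-0.06,0,1.37,0],[0.04,0,1.37,0],[0.13,0,1.36,0],[0.23,0,1.35,0],[0.32,0,1.33,0],[0,0,0,0],[0,0,0,0]]

```text
clock: 6.6
tool_pos: [0.5085, 0.397, 0.2186]
orientation: [25.6, 90.0, 107.7]
force: [-1.3, 0.4, 0.9]
opening: 0.0109
```

```bash
python3 - <<'E'
from h import *
plan([.481,.2185,.175],82.1)
o=get_obs()
h=np.array([.5224,.2553])+.085*np.array([.137,.9905])
g=o["tool_pos"]-[0,0,-.0188]
ym=-(g[:2]-h)@np.array([.137,.9905]); zm=g[2]-.05
print('dist',np.hypot(ym,zm), 'angle', np.arctan2(zm,ym)-np.arctan2(.015,.19),o['force'])
E
```

```text
tool y,z dirs [-0.991  0.137  0.   ] [0.137 0.991 0.   ] tilt 0.02 | d cm [  4.36   0.27 -18.07] spin(rad about tool x) 0.0 j6 -153.1 tcp [0.5085 0.397  0.2186] open 0.0109 t 6.6
dist 0.19491104839491458 angle 1.7701298801269918 [-1.28726345  0.37453034  0.91233058]
```

>>> move_arm:
  commands:
    - [[0,0,0,0],[0,0,0,0],[0,0,0,0],[0,0,0,0]]
  jaw: 5.0

```text
clock: 7.0
tool_pos: [0.5087, 0.396, 0.2193]
orientation: [-33.3, 90.0, 48.7]
force: [0.1, -0.5, -0.7]
opening: 0.0373
```

>>> move_arm:
  commands:
    - [[-3,0,0,0],[-4,0,0,0],[-4,0,0,0],[0,0,-4.7,-0.0],[0,0,-4.7,0],[0,0,-4.7,0],[0,0,-4.7,0],[0,0,-4.7,0]]

```text
clock: 7.8
tool_pos: [0.4756, 0.1616, 0.3294]
orientation: [-48.4, 89.9, 33.7]
force: [1.0, 0.6, 0.7]
opening: 0.05
```

>>> move_arm:
  commands:
    - [[0,0,-4.7,0],[0,0,-4.7,0],[0,-1.8,-4.7,0],[0,0,0,-0.147],[0,0,0,-0.147],[0,0,0,-0.147],[0,0,0,-0.147],[0,0,0,-0.147]]

```text
clock: 8.6
tool_pos: [0.4744, 0.0214, 0.3293]
orientation: [-99.4, 90.0, 25.1]
force: [-0.1, -0.9, 0.7]
opening: 0.05
```

>>> move_arm:
  commands:
    - [[0,0,0,-0.147],[0,0,0,-0.147],[0,0,0,-0.147],[0,0,0,-0.147],[0,0,0,-0.147],[0,0,0,-0.147],[0,0,0,0],[0,0,0,0]]

```text
clock: 9.4
tool_pos: [0.4744, 0.0216, 0.3292]
orientation: [-149.6, 90.0, 24.8]
force: [-0.5, 0.6, -0.4]
opening: 0.0504
```

```bash
python3 - <<'E'
from h import *
plan([.4745,.017,.32],172.1)
im,d,P=look("wrist","w3.png"); np.savez("w3.npz",im=im,d=d,P=P)
E
```

```text
tool y,z dirs [-0.096 -0.995 -0.   ] [-0.995  0.096 -0.   ] tilt 0.02 | d cm [ 0.92  0.45 -0.05] spin(rad about tool x) 0.041 j6 -32.0 tcp [0.4744 0.0216 0.3292] open 0.0504 t 9.4
```

View pics/w3.png

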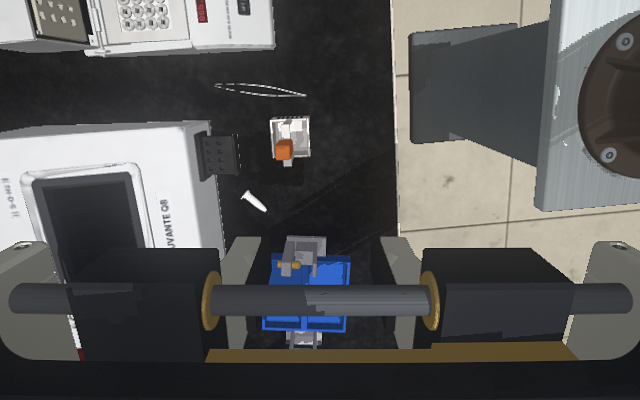

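The basket (rim near (291,138), knob at (284,149)) is no longer under the TCP, so it looks to have been knocked. I re-measure it.

```bash
python3 - <<'E'
from h import *
z=np.load("w3.npz");im=z["im"];P=z["P"]
hsv=cv2.cvtColor(im,cv2.COLOR_RGB2HSV);H,S,V=[hsv[...,i] for i in range(3)]
b=np.zeros(H.shape,bool);b[105:180,255:325]=1
q=P[b&(H>4)&(H<20)&(S>150)&(P[...,2]>.125)];print('knob',len(q),q.mean(0),cv2.minAreaRect(q[:,:2].astype(np.float32)*1000))
q=P[b&(S<80)&(P[...,2]>.028)&(P[...,2]<.042)];print('rim',len(q),cv2.minAreaRect(q[:,:2].astype(np.float32)*1000))
q=P[b&(S<80)&(P[...,2]>.078)&(P[...,2]<.096)];print('crossbar',len(q),q.mean(0),cv2.minAreaRect(q[:,:2].astype(np.float32)*1000))
cv2.imwrite("pics/w3c.png",cv2.resize(im[100:185,245:335,::-1],None,fx=6,fy=6,interpolation=cv2.INTER_CUBIC))
cam_=calibration("wrist")
E
```

```text
knob 242 [0.51253622 0.00425728 0.1325011 ] ((496.2685241699219, -26.51607894897461), (90.73796081542969, 18.497249603271484), 61.882015228271484)
rim 379 ((512.9844360351562, 4.913595199584961), (50.37318420410156, 50.75955581665039), 86.37994384765625)
crossbar 206 [ 5.12705069e-01 -3.75024915e-04  9.12087262e-02] ((512.0244140625, 5.161155700683594), (49.09840774536133, 13.555246353149414), 88.61046600341797)
```

View pics/w3c.png

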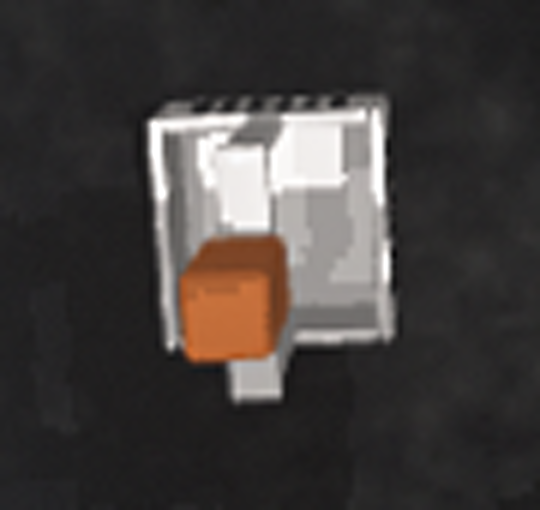

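```bash
python3 - <<'E'
from h import *
P=np.load("top0.npz")["P"].reshape(-1,3)
def mx(x0,x1,y0,y1):
    q=P[(P[:,0]>x0)&(P[:,0]<x1)&(P[:,1]>y0)&(P[:,1]<y1)];print(len(q),np.round(np.sort(q[:,2])[-5:],3), q[q[:,2]>.06][:3])
mx(.55,.63,-.06,.06);mx(.63,.72,-.06,.06);mx(.55,.63,-.12,-.06)
E
```

```text
1110 [0.091 0.091 0.092 0.094 0.094] [[ 0.62962822  0.03839879  0.09067785]
 [ 0.62990959 -0.00686212  0.09045268]
 [ 0.62887795 -0.01560188  0.09428575]]
1186 [0.127 0.127 0.127 0.128 0.128] [[0.71918896 0.05437958 0.12444382]
 [0.71793729 0.04853858 0.12807791]
 [0.71920031 0.03646525 0.12464437]]
534 [0.07  0.071 0.071 0.073 0.073] [[ 0.62791759 -0.11901718  0.065562  ]
 [ 0.62486846 -0.1159454   0.06505056]
 [ 0.62095982 -0.11545916  0.06778236]]
```

>>> move_arm:
  commands:
    - [[0,0,0,-0.05],[0,1.5,-3.9,0],[4,0,0,0],[4,0,0,0],[3,0,0,0],[0,0,0,0]]
  jaw: 4.5

```text
clock: 10.05
tool_pos: [0.5103, 0.0043, 0.2151]
orientation: [16.1, 89.6, -166.5]
force: [-0.2, 0.9, -0.6]
opening: 0.0448
```

```bash
python3 - <<'E'
from h import *
plan([.5125,.0048,.099],177.4)
im,d,P=look("wrist","w4.png")
hsv=cv2.cvtColor(im,cv2.COLOR_RGB2HSV);H,S,V=[hsv[...,i] for i in range(3)]
q=P[(H>4)&(H<20)&(S>150)&(P[...,2]>.125)&(P[...,2]<.145)&(abs(P[...,0]-.51)<.04)&(abs(P[...,1])<.05)];print('knob',len(q),q.mean(0),np.median(q,0))
E
```

```text
tool y,z dirs [-0.045 -0.999  0.002] [-0.999  0.045  0.007] tilt 0.44 | d cm [11.61 -0.08 -0.3 ] spin(rad about tool x) -0.0 j6 -25.1 tcp [0.5103 0.0043 0.2151] open 0.0448 t 10.05
knob 456 [0.51337522 0.00416803 0.13099536] [0.51335161 0.00400244 0.13123366]
```

>>> move_arm:
  commands:
    - [[4,0,-0.1,0],[4,0,0,0],[3.3,0,0,0],[0,0,0,0],[0,0,0,0]]

```text
clock: 10.6
tool_pos: [0.5154, 0.0053, 0.1081]
orientation: [176.5, 89.9, -5.9]
force: [0.5, 0.4, 1.9]
opening: 0.0451
```

>>> move_arm:
  commands:
    - [[0,0,0,0],[0,0,0,0],[0,0,0,0],[0,0,0,0],[0,0,0,0],[0,0,0,0]]
  jaw: 1.0

```text
clock: 11.2
tool_pos: [0.5141, 0.005, 0.1066]
orientation: [-174.9, 90.0, 2.7]
force: [-1.8, 0.7, 6.2]
opening: 0.0161
```

```bash
python3 - <<'E'
from h import *
plan([.5125,.0048,.099],177.4); print(get_obs()['force'])
E
```

```text
tool y,z dirs [-0.042 -0.999 -0.   ] [-0.999  0.042 -0.001] tilt 0.04 | d cm [0.76 0.03 0.16] spin(rad about tool x) 0.004 j6 -24.9 tcp [0.5141 0.005  0.1066] open 0.0161 t 11.2
[-1.83734918  0.65806578  6.18916814]
```

>>> move_arm:
  commands:
    - [[-2,0,0,0],[-3.5,0,0,0],[-3.5,0,0,0],[-3,0,0,0],[0,0,0,0.096],[0,-3.5,0,0],[0,-3.5,0,0],[0,-3.5,0,0]]

```text
clock: 12.0
tool_pos: [0.5281, 0.1099, 0.226]
orientation: [-24.4, 90.0, 147.6]
force: [0.8, -0.0, -0.9]
opening: 0.0154
```

>>> move_arm:
  commands:
    - [[0,-3.5,-0.2,0],[0,-3.5,-0.2,0],[0,-3.5,-0.2,0],[0,-3.5,-0.2,0],[0,-3.5,0,0],[3,0,0,0],[2.5,0,0,0],[0,0,0,0]]

```text
clock: 12.8
tool_pos: [0.558, 0.2801, 0.1667]
orientation: [42.6, 89.6, -145.3]
force: [0.3, -0.7, -1.6]
opening: 0.0155
```

```bash
python3 - <<'E'
from h import *
plan([.5603,.2822,.117],172.1)
im,d,P=look("wrist","w5.png"); np.savez("w5.npz",im=im,d=d,P=P)
E
```

```text
tool y,z dirs [-0.138 -0.99   0.005] [-0.99   0.138  0.006] tilt 0.44 | d cm [ 4.97 -0.27 -0.23] spin(rad about tool x) -0.0 j6 -52.4 tcp [0.558  0.2801 0.1667] open 0.0155 t 12.8
```

View pics/w5.png

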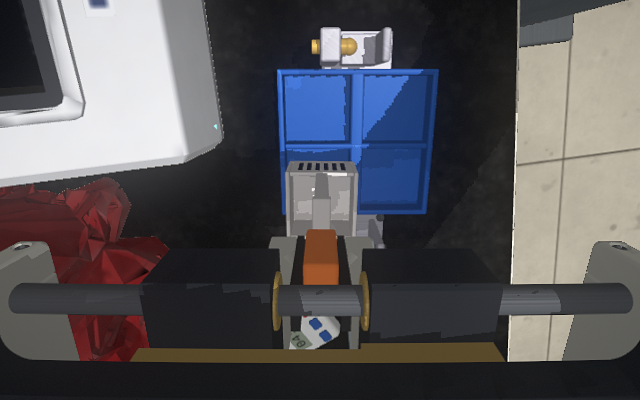

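The held basket (320,200) is above bay1, over the caddy corner. I refine the caddy pose from this nearer view.

```bash
python3 - <<'E'
from h import *
z=np.load("w5.npz");im=z["im"];P=z["P"]
hsv=cv2.cvtColor(im,cv2.COLOR_RGB2HSV);H,S,V=[hsv[...,i] for i in range(3)]
m=(H>95)&(H<125)&(S>120)&(P[...,2]>.017)&(P[...,2]<.027)
m[:60]=0;m[220:]=0;m[:,:270]=0;m[:,445:]=0
for yaw in(-7.5,-7.9,-8.3):
    t=np.deg2rad(yaw);X=np.array([np.cos(t),np.sin(t)]);Y=np.array([-np.sin(t),np.cos(t)])
    q=P[m];c=np.array([.5224,.2553]);a=(q[:,:2]-c)@X*1000;b=(q[:,:2]-c)@Y*1000
    f=b<10
    print(yaw,'z',q[:,2].mean(),'x',np.percentile(a,[.3,1,99,99.7]).round(1),'ymin',np.percentile(b,[.3,1]).round(1))
    s=(abs(a)<12)&(b<-12)&(b>-50); print(' divider x',a[s].mean().round(2),a[s].min(),a[s].max(),'slope', np.polyfit(b[s],a[s],1).round(3))
    s=(abs(b)<8)&(a<60)&(a>-60)&(abs(a)>10); print(' divider y',b[s].mean().round(2),b[s].min(),b[s].max(), np.polyfit(a[s],b[s],1).round(3))
# held basket rim
g=P[...,2]; q=P[(S<70)&(V>60)]; 
mm=(S<70)&(P[...,2]>.085)&(P[...,2]<.105);mm[:155]=0;mm[240:]=0;mm[:,:280]=0;mm[:,362:]=0
q=P[mm];print('held rim',len(q),q[:,2].mean(),cv2.minAreaRect(q[:,:2].astype(np.float32)*1000))
o=get_obs();print(o['tool_pos'])
E
```

```text
-7.5 z 0.02287701904887236 x [-66.7 -66.2  67.5  67.8] ymin [-64.5 -64.2]
 divider x 0.6 -5.262645204160297 5.831154376941763 slope [0.009 0.868]
 divider y -0.9 -3.3070479421564554 2.450159040583182 [-0.005 -0.896]
-7.9 z 0.02287701904887236 x [-66.8 -66.3  67.5  67.8] ymin [-64.2 -64.1]
 divider x 0.82 -5.059567579266994 6.062993164099345 slope [0.002 0.887]
 divider y -0.89 -3.319802825390054 2.2148023664193017 [ 0.002 -0.896]
-8.3 z 0.02287701904887236 x [-67.  -66.3  67.6  68. ] ymin [-64.6 -64.2]
 divider x 1.03 -4.856243358187863 6.33228102027813 slope [-0.005  0.858]
 divider y -0.89 -3.7362029039326847 2.2601676727094007 [ 0.009 -0.895]
held rim 1474 0.09487639302610858 ((557.5462036132812, 279.0719909667969), (49.72494888305664, 50.19436264038086), 81.60436248779297)
[0.55931429 0.28051176 0.1692639 ]
```

>>> move_arm:
  commands:
    - [[0,-0.17,-0.15,0],[1.5,0,0,0],[1.5,0,0,0],[1,0,0,0],[1,0,0,0],[0,0,0,0],[0,0,0,0]]

```text
clock: 13.55
tool_pos: [0.5623, 0.2828, 0.1216]
orientation: [-161.7, 90.0, 10.4]
force: [-0.1, 0.1, -1.1]
opening: 0.0154
```

```bash
python3 - <<'E'
from h import *
plan([.561,.282,.1128],172.1);print(get_obs()['force'])
E
```

```text
tool y,z dirs [-0.137 -0.991 -0.   ] [-0.991  0.137 -0.   ] tilt 0.03 | d cm [0.88 0.1  0.12] spin(rad about tool x) -0.0 j6 -52.4 tcp [0.5623 0.2828 0.1216] open 0.0154 t 13.55
[-0.13884321  0.0571322  -1.07861808]
```

>>> move_arm:
  commands:
    - [[0.3,0.1,0.12,0],[0.3,0,0,0],[0.2,0,0,0],[0.1,0,0,0],[0,0,0,0],[0,0,0,0]]

```text
clock: 14.15
tool_pos: [0.5607, 0.2819, 0.1121]
orientation: [133.7, 90.0, -54.2]
force: [-1.0, -0.0, -0.9]
opening: 0.0154
```

>>> move_arm:
  commands:
    - [[0.1,0,0,0],[0.1,0,0,0],[0,0,0,0],[0,0,0,0]]

```text
clock: 14.55
tool_pos: [0.5611, 0.2821, 0.1117]
orientation: [-147.2, 89.9, 24.9]
force: [-3.4, -0.4, 9.7]
opening: 0.0157
```

>>> move_arm:
  commands:
    - [[-0.2,0,0,0],[0,0,0,0],[0,0,0,0],[0,0,0,0],[-3,0,0,0],[-4.5,0,0,0],[-4.5,0,0,0],[-4.5,0,0,0]]
  jaw: 3.4

```text
clock: 15.35
tool_pos: [0.5605, 0.2817, 0.2786]
orientation: [56.2, 90.0, -131.7]
force: [0.8, 1.0, -0.1]
opening: 0.0342
```

```bash
python3 - <<'E'
from h import *
plan([.43,-.15,.33],192.4)
im,d,P=look("wrist","w6.png")
S=cv2.cvtColor(im,cv2.COLOR_RGB2HSV)[...,1];H=cv2.cvtColor(im,cv2.COLOR_RGB2HSV)[...,0]
k=(H>4)&(H<20)&(S>150)&(P[...,2]>.125)&(P[...,2]<.15)&(abs(P[...,1]-.28)<.05);print('knob',P[k].mean(0))
k=(S<70)&(P[...,2]>.034)&(P[...,2]<.05)&(abs(P[...,1]-.281)<.035)&(abs(P[...,0]-.5608)<.035);print('rim',P[k][:,2].mean(),cv2.minAreaRect(P[k][:,:2].astype(np.float32)*1000))
E
```

```text
tool y,z dirs [-0.138 -0.99   0.   ] [-0.99   0.138  0.   ] tilt 0.03 | d cm [-5.12 44.55  6.99] spin(rad about tool x) -0.354 j6 -52.4 tcp [0.5605 0.2817 0.2786] open 0.0342 t 15.35
knob [0.56103989 0.28078763 0.1354921 ]
rim 0.04106920361556765 ((561.0435180664062, 281.58135986328125), (49.93651580810547, 50.45299530029297), 81.71243286132812)
```

>>> move_arm:
  commands:
    - [[-3,4.1,0.65,0],[0,4.1,0.65,0],[0,4.1,0.65,0],[0,4.1,0.65,0],[0,4.1,0.65,0],[0,4.1,0.65,0],[0,4.1,0.65,0],[0,4.1,0.65,0]]

```text
clock: 16.2
tool_pos: [0.4635, -0.0363, 0.3062]
orientation: [-146.9, 90.0, 25.2]
force: [0.1, 0.6, -0.4]
opening: 0.0344
```

>>> move_arm:
  commands:
    - [[0,4.1,0.65,0],[0,4.1,0.65,0],[0,4,0.6,0],[0,0,0,-0.12],[0,0,0,-0.12],[0,0,0,-0.114],[0,0,0,0],[0,0,0,0]]

```text
clock: 17.0
tool_pos: [0.4287, -0.1531, 0.3062]
orientation: [-26.3, 90.0, 165.9]
force: [0.1, 0.2, -0.1]
opening: 0.034
```

```bash
python3 - <<'E'
from h import *
plan([.43,-.15,.33],192.4)
im,d,P=look("wrist","w7.png"); np.savez("w7.npz",im=im,d=d,P=P)
hsv=cv2.cvtColor(im,cv2.COLOR_RGB2HSV);H,S=hsv[...,0],hsv[...,1]
k=((H>4)&(H<20)&(S>150)&(P[...,2]>.18)&(P[...,2]<.2)&(P[...,1]<-.1)).astype(np.uint8)
n,l,s,c=cv2.connectedComponentsWithStats(k)
for i in range(1,n):
    if s[i,4]>20: q=P[l==i];print(s[i],q.mean(0).round(4),cv2.minAreaRect(q[:,:2].astype(np.float32)*1000))
E
```

```text
tool y,z dirs [ 0.211 -0.977 -0.   ] [-0.977 -0.211  0.   ] tilt 0.01 | d cm [-2.38 -0.27 -0.19] spin(rad about tool x) -0.004 j6 6.9 tcp [ 0.4287 -0.1531  0.3062] open 0.034 t 17.0
[320  18  21  23 111] [ 0.4482 -0.271   0.191 ] ((447.25201416015625, -271.50408935546875), (14.61623764038086, 15.010011672973633), 12.834480285644531)
[318 114  21  22 320] [ 0.4345 -0.2034  0.1912] ((433.8165588378906, -204.01358032226562), (15.308622360229492, 15.743934631347656), 7.388734340667725)
```

View pics/w7.png

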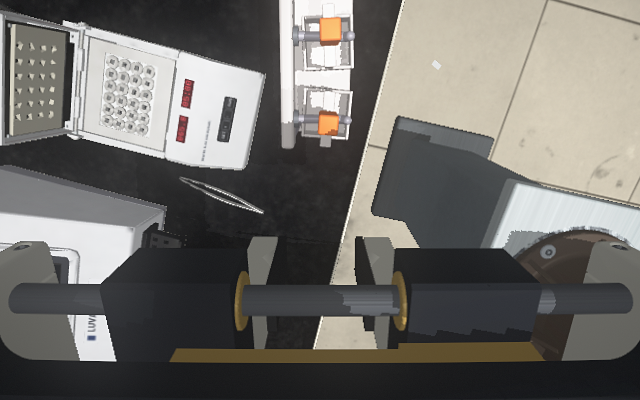

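>>> move_arm:
  commands:
    - [[0,2.6,0.3,0],[0,2.5,0.25,0],[3,0,0,0],[3,0,0,0],[2,0,0,0],[0,0,0,0],[0,0,0,0]]

```text
clock: 17.75
tool_pos: [0.4346, -0.2042, 0.2269]
orientation: [60.2, 90.0, -107.4]
force: [-0.2, -0.1, 2.5]
opening: 0.0338
```

```bash
python3 - <<'E'
from h import *
plan([.434,-.2038,.168],191.5)
im,d,P=look("wrist","w8.png")
hsv=cv2.cvtColor(im,cv2.COLOR_RGB2HSV);H,S=hsv[...,0],hsv[...,1]
k=((H>4)&(H<20)&(S>150)&(P[...,2]>.18)&(P[...,2]<.2)&(P[...,1]<-.1)).astype(np.uint8)
n,l,s,c=cv2.connectedComponentsWithStats(k)
for i in range(1,n):
    if s[i,4]>20: q=P[l==i];print(s[i],q.mean(0).round(4),cv2.minAreaRect(q[:,:2].astype(np.float32)*1000))
E
```

```text
tool y,z dirs [ 0.214 -0.977  0.   ] [-0.977 -0.214  0.   ] tilt 0.03 | d cm [ 5.89 -0.05  0.05] spin(rad about tool x) 0.015 j6 13.9 tcp [ 0.4346 -0.2042  0.2269] open 0.0338 t 17.75
[310  95  29  29 374] [ 0.4479 -0.2702  0.1911] ((447.49346923828125, -271.82025146484375), (15.406546592712402, 15.313444137573242), 12.554704666137695)
[309 207  27  31 752] [ 0.4342 -0.206   0.1901] ((433.8924255371094, -204.2200469970703), (15.840167045593262, 16.42485237121582), 7.686152935028076)
```

View pics/w8.png

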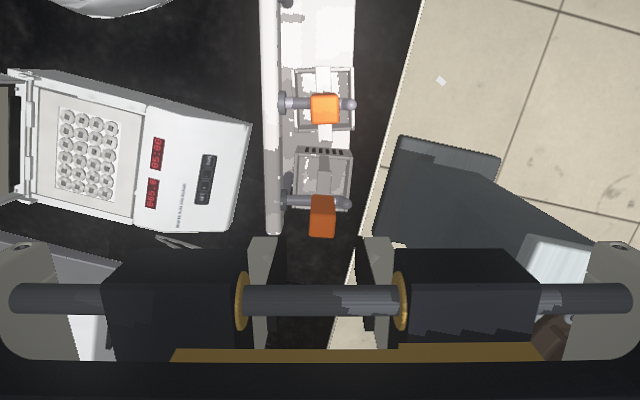

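Knob A (322,215) is centred between the fingers and the third peg at the top is bare. I descend, grip, raise 25 mm and draw out along stand −x, which is tool +z.

>>> move_arm:
  commands:
    - [[2.5,0,0,0.01],[2.2,0,0,0],[1.2,0,0,0],[0,0,0,0],[0,0,0,0]]

```text
clock: 18.3
tool_pos: [0.4351, -0.2043, 0.1685]
orientation: [144.5, 89.9, -23.7]
force: [0.4, 0.8, 0.5]
opening: 0.034
```

>>> move_arm:
  commands:
    - [[0,0,0,0],[0,0,0,0],[0,0,0,0],[0,0,0,0],[0,0,0,0]]
  jaw: 1.0

```text
clock: 18.8
tool_pos: [0.4347, -0.2042, 0.1679]
orientation: [153.4, 89.9, -14.7]
force: [-0.0, 0.2, 4.1]
opening: 0.0156
```

>>> move_arm:
  commands:
    - [[-1,0,0,0],[-1.3,0,0,0],[0,0,0,0],[0,0,0,0]]

```text
clock: 19.2
tool_pos: [0.4343, -0.204, 0.1904]
orientation: [-162.8, 90.0, 29.0]
force: [-0.4, 0.5, -0.7]
opening: 0.0157
```

```bash
python3 - <<'E'
from h import *
plan([.434-.075*.98,-.2038-.075*.2,.19],191.5);print(get_obs()['force'])
E
```

```text
tool y,z dirs [ 0.204 -0.979 -0.   ] [-0.979 -0.204 -0.001] tilt 0.03 | d cm [ 0.04 -0.06  7.52] spin(rad about tool x) 0.005 j6 13.4 tcp [ 0.4343 -0.204   0.1904] open 0.0157 t 19.2
[-0.42250303  0.45483478 -0.65204428]
```

>>> move_arm:
  commands:
    - [[0,0,1.5,0],[0,0,2,0],[0,0,2,0],[0,0,1.5,0],[0,0,0,0],[-3,0,0,0],[-4,0,0,0],[0,0,0,0]]

```text
clock: 20.0
tool_pos: [0.3683, -0.2196, 0.2656]
orientation: [149.9, 89.5, -18.3]
force: [0.5, -0.3, -1.1]
opening: 0.0161
```

```bash
python3 - <<'E'
from h import *
plan([.4929+.0005,.2907+.0005,.26],172.1);print(get_obs()['force'])
E
```

```text
tool y,z dirs [ 0.205 -0.979  0.005] [-0.979 -0.205 -0.008] tilt 0.52 | d cm [  0.52 -47.43 -22.71] spin(rad about tool x) 0.344 j6 15.9 tcp [ 0.3683 -0.2196  0.2656] open 0.0161 t 20.0
[ 0.53057534 -0.30595856 -1.13154157]
```

>>> move_arm:
  commands:
    - [[0,-3.95,-1.9,0],[0,-3.95,-1.9,0],[0,-3.95,-1.9,0],[0,-3.95,-1.9,0],[0,-3.95,-1.9,0],[0,-3.95,-1.9,0],[0,-3.95,-1.9,0],[0,-3.95,-1.9,0]]

```text
clock: 20.8
tool_pos: [0.45, 0.1239, 0.2605]
orientation: [-155.6, 89.9, 36.2]
force: [2.0, -0.3, -0.3]
opening: 0.0161
```

>>> move_arm:
  commands:
    - [[0,-3.95,-1.9,0],[0,-3.95,-1.9,0],[0,-3.95,-1.85,0],[0,-3.9,-1.85,0],[0,0,0,0.12],[0,0,0,0.12],[0,0,0,0.104],[0,0,0,0]]

```text
clock: 21.6
tool_pos: [0.4912, 0.2915, 0.26]
orientation: [52.1, 90.0, -135.9]
force: [-0.1, -0.6, -1.1]
opening: 0.0157
```

```bash
cat >> h.py <<'E'
def held(zr,fn):
    im,d,P=look("wrist",fn);o=get_obs();S=cv2.cvtColor(im,cv2.COLOR_RGB2HSV)[...,1]
    t=o["tool_pos"];k=(S<70)&(abs(P[...,2]-zr)<.008)&(np.hypot(P[...,0]-t[0],P[...,1]-t[1])<.045)
    q=P[k];r=cv2.minAreaRect(q[:,:2].astype(np.float32)*1000);print('rim',len(q),q[:,2].mean(),r,'offset mm',np.array(r[0])-t[:2]*1000)
E
python3 - <<'E'
from h import *
plan([.4934,.2912,.17],172.1);held(get_obs()["tool_pos"][2]-.072,"w9.png")
E
```

```text
tool y,z dirs [-0.139 -0.99   0.   ] [-0.99   0.139  0.   ] tilt 0.01 | d cm [ 9.    0.   -0.23] spin(rad about tool x) -0.002 j6 -58.3 tcp [0.4912 0.2915 0.26  ] open 0.0157 t 21.6
rim 1338 0.18740171602171837 ((491.20550537109375, 291.27508544921875), (49.87491989135742, 50.05105972290039), 81.67904663085938) offset mm [ 0.08601799 -0.15624706]
```

>>> move_arm:
  commands:
    - [[0,0.08,-0.23,0],[3,0,0,0],[3,0,0,0],[3,0,0,0],[2,0,0,0],[0,0,0,0],[0,0,0,0],[0,0,0,0]]

```text
clock: 22.45
tool_pos: [0.4941, 0.291, 0.1519]
orientation: [-133.3, 89.9, 38.9]
force: [-0.4, -0.1, -1.4]
opening: 0.0157
```

```bash
python3 - <<'E'
from h import *
plan([.4934,.2904,.1136],172.1);print(get_obs()['force'])
E
```

```text
tool y,z dirs [-0.137 -0.991 -0.002] [-0.991  0.137 -0.002] tilt 0.14 | d cm [3.83 0.07 0.07] spin(rad about tool x) 0.001 j6 -57.9 tcp [0.4941 0.291  0.1519] open 0.0157 t 22.45
[-0.38375477 -0.13969624 -1.41294855]
```

>>> move_arm:
  commands:
    - [[1,0.05,0.05,0],[1,0,0,0],[1,0,0,0],[0.5,0,0,0],[0.3,0,0,0],[0,0,0,0],[0,0,0,0]]

```text
clock: 23.15
tool_pos: [0.4932, 0.2901, 0.1132]
orientation: [-165.3, 89.9, 6.8]
force: [-1.2, -1.2, 6.9]
opening: 0.016
```

>>> move_arm:
  commands:
    - [[-0.1,0,0,0],[0,0,0,0],[0,0,0,0],[0,0,0,0],[-3,0,0,0],[-4.5,0,0,0],[-4.5,0,0,0],[-4.5,0,0,0]]
  jaw: 3.4

```text
clock: 23.95
tool_pos: [0.4925, 0.2897, 0.28]
orientation: [61.1, 90.0, -126.8]
force: [0.7, 1.0, -0.5]
opening: 0.034
```

```bash
python3 - <<'E'
from h import *
plan([.4475,-.2715,.23],191.5);held(.041,"w10.png")
E
```

```text
tool y,z dirs [-0.138 -0.99   0.   ] [-0.99   0.138  0.   ] tilt 0.02 | d cm [ 5.02 56.2  -3.26] spin(rad about tool x) -0.339 j6 -58.0 tcp [0.4925 0.2897 0.28  ] open 0.034 t 23.95
rim 572 0.041158574274808526 ((505.1265869140625, 298.37408447265625), (70.4007797241211, 70.58129119873047), 81.22669219970703) offset mm [9.60541643 7.1757237 ]
```

>>> move_arm:
  commands:
    - [[-2,4,-0.22,0],[0,4,-0.22,0],[0,4,-0.22,0],[0,4,-0.22,0],[0,4,-0.22,0],[0,4,-0.22,0],[0,4,-0.22,0],[0,4,-0.22,0]]

```text
clock: 24.8
tool_pos: [0.4657, -0.0309, 0.2983]
orientation: [-145.7, 90.0, 26.5]
force: [0.5, -0.5, 0.3]
opening: 0.0338
```

>>> move_arm:
  commands:
    - [[0,4,-0.22,0],[0,4,-0.22,0],[0,4,-0.22,0],[0,4,-0.22,0],[0,4,-0.22,0],[0,0,0,-0.12],[0,0,0,-0.12],[0,0,0,-0.1]]

```text
clock: 25.6
tool_pos: [0.4493, -0.2296, 0.2978]
orientation: [-28.3, 90.0, 163.5]
force: [-0.4, -0.0, 0.4]
opening: 0.034
```

```bash
python3 - <<'E'
from h import *
plan([.4475,-.2715,.23],191.5)
im,d,P=look("wrist","w11.png")
hsv=cv2.cvtColor(im,cv2.COLOR_RGB2HSV);H,S=hsv[...,0],hsv[...,1]
k=((H>4)&(H<20)&(S>150)&(P[...,2]>.18)&(P[...,2]<.2)&(P[...,1]<-.1)).astype(np.uint8)
n,l,s,c=cv2.connectedComponentsWithStats(k)
for i in range(1,n):
    if s[i,4]>20: q=P[l==i];print(s[i],q.mean(0).round(4),cv2.minAreaRect(q[:,:2].astype(np.float32)*1000))
E
```

```text
tool y,z dirs [ 0.204 -0.979 -0.   ] [-0.979 -0.204  0.   ] tilt 0.03 | d cm [6.78 4.07 1.02] spin(rad about tool x) 0.005 j6 16.5 tcp [ 0.4493 -0.2296  0.2978] open 0.034 t 25.6
[324 129  20  20 354] [ 0.4477 -0.272   0.1912] ((447.9244079589844, -271.9842224121094), (14.548140525817871, 15.035431861877441), 12.838831901550293)
```

>>> move_arm:
  commands:
    - [[0,2.1,0.5,0],[0,2.05,0.5,0],[3.5,0,0,0],[3.3,0,0,0],[0,0,0,0],[0,0,0,0]]

```text
clock: 26.25
tool_pos: [0.4481, -0.2719, 0.2309]
orientation: [19.5, 89.9, -149.0]
force: [-0.4, -0.2, 0.3]
opening: 0.034
```

```bash
python3 - <<'E'
from h import *
plan([.4478,-.272,.168],191.5)
im,d,P=look("wrist","w12.png")
hsv=cv2.cvtColor(im,cv2.COLOR_RGB2HSV);H,S=hsv[...,0],hsv[...,1]
k=((H>4)&(H<20)&(S>150)&(P[...,2]>.18)&(P[...,2]<.2)&(P[...,1]<-.1)).astype(np.uint8)
q=P[k>0];print(len(q),np.median(q,0))
E
```

```text
tool y,z dirs [ 0.2  -0.98  0.  ] [-0.98  -0.2    0.001] tilt 0.06 | d cm [6.29 0.   0.03] spin(rad about tool x) 0.001 j6 21.3 tcp [ 0.4481 -0.2719  0.2309] open 0.034 t 26.25
677 [ 0.44804756 -0.27447802  0.19116226]
```

>>> move_arm:
  commands:
    - [[2.5,0.1,0,0],[2.5,0,0,0],[1.3,0,0,0],[0,0,0,0],[0,0,0,0]]

```text
clock: 26.8
tool_pos: [0.4492, -0.273, 0.1688]
orientation: [136.7, 89.9, -31.7]
force: [0.1, 0.5, 0.4]
opening: 0.0335
```

>>> move_arm:
  commands:
    - [[0,0,0,0],[0,0,0,0],[0,0,0,0],[0,0,0,0],[0,0,0,0]]
  jaw: 1.0

```text
clock: 27.3
tool_pos: [0.4486, -0.2728, 0.168]
orientation: [142.6, 89.9, -25.9]
force: [-0.8, 0.6, 4.5]
opening: 0.0156
```

>>> move_arm:
  commands:
    - [[-1,0,0,0],[-1.3,0,0,0],[0,0,0,0],[0,0,0,0]]

```text
clock: 27.7
tool_pos: [0.4485, -0.2727, 0.1909]
orientation: [166.8, 89.9, -1.7]
force: [-0.1, 0.1, -1.3]
opening: 0.0159
```

>>> move_arm:
  commands:
    - [[0,0,1.5,0],[0,0,2,0],[0,0,2,0],[0,0,1.5,0],[0,0,0,0],[-3,0,0,0],[-4,0,0,0],[0,0,0,0]]

```text
clock: 28.5
tool_pos: [0.382, -0.2883, 0.2658]
orientation: [141.1, 89.5, -27.3]
force: [0.6, -0.4, -1.2]
opening: 0.0156
```

```bash
python3 - <<'E'
from h import *
plan([.4850,.2290,.26],172.1);print(get_obs()['force'])
E
```

```text
tool y,z dirs [ 0.201 -0.98   0.006] [-0.98  -0.201 -0.007] tilt 0.53 | d cm [  0.44 -48.61 -20.49] spin(rad about tool x) 0.34 j6 24.9 tcp [ 0.382  -0.2883  0.2658] open 0.0156 t 28.5
[ 0.55712907 -0.44165774 -1.15201107]
```

>>> move_arm:
  commands:
    - [[0,-4.05,-1.7,0],[0,-4.05,-1.7,0],[0,-4.05,-1.7,0],[0,-4.05,-1.7,0],[0,-4.05,-1.7,0],[0,-4.05,-1.7,0],[0,-4.05,-1.7,0],[0,-4.05,-1.7,0]]

```text
clock: 29.3
tool_pos: [0.4479, 0.0598, 0.2605]
orientation: [-159.4, 89.9, 32.1]
force: [1.2, -0.7, -0.5]
opening: 0.0157
```

>>> move_arm:
  commands:
    - [[0,-4.05,-1.7,0],[0,-4.05,-1.7,0],[0,-4.05,-1.75,0],[0,-4.05,-1.75,0],[0,0,0,0.12],[0,0,0,0.12],[0,0,0,0.1],[0,0,0,0]]

```text
clock: 30.1
tool_pos: [0.483, 0.2305, 0.26]
orientation: [47.1, 90.0, -140.9]
force: [0.1, -0.5, -0.4]
opening: 0.0159
```

```bash
python3 - <<'E'
from h import *
plan([.4850,.2290,.15],172.1);held(get_obs()["tool_pos"][2]-.072,"w13.png")
E
```

```text
tool y,z dirs [-0.139 -0.99   0.   ] [-0.99   0.139  0.   ] tilt 0.01 | d cm [11.    0.12 -0.22] spin(rad about tool x) -0.001 j6 -54.5 tcp [0.483  0.2305 0.26  ] open 0.0159 t 30.1
rim 1333 0.18736464846722004 ((483.10638427734375, 230.574951171875), (50.23912811279297, 50.19834899902344), 81.90045166015625) offset mm [0.07444556 0.10418182]
```

View pics/w13.png

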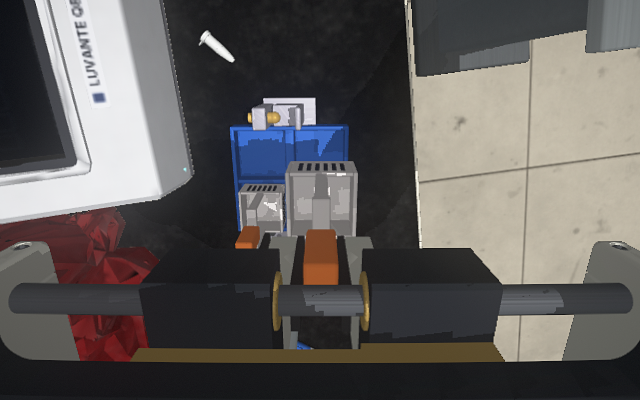

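>>> move_arm:
  commands:
    - [[0,0.12,-0.22,0],[3,0,0,0],[3,0,0,0],[3,0,0,0],[2,0,0,0],[0,0,0,0],[0,0,0,0],[0,0,0,0]]

```text
clock: 30.95
tool_pos: [0.4859, 0.2296, 0.1519]
orientation: [-136.7, 89.9, 35.4]
force: [-0.2, 0.8, -0.8]
opening: 0.0161
```

```bash
python3 - <<'E'
from h import *
plan([.4850,.2290,.1136],172.1);print(get_obs()['force'])
E
```

```text
tool y,z dirs [-0.137 -0.991 -0.002] [-0.991  0.137 -0.002] tilt 0.14 | d cm [3.83 0.08 0.09] spin(rad about tool x) 0.001 j6 -54.1 tcp [0.4859 0.2296 0.1519] open 0.0161 t 30.95
[-0.15622751  0.77377719 -0.8396981 ]
```

>>> move_arm:
  commands:
    - [[1,0.05,0.08,0],[1,0,0,0],[1,0,0,0],[0.5,0,0,0],[0.3,0,0,0],[0,0,0,0],[0,0,0,0]]

```text
clock: 31.65
tool_pos: [0.4841, 0.2284, 0.1134]
orientation: [99.5, 90.0, -88.4]
force: [-4.4, -1.8, 13.3]
opening: 0.0157
```

>>> move_arm:
  commands:
    - [[-0.1,0,0,0],[0,0,0,0],[0,0,0,0],[0,0,0,0],[-3,0,0,0],[-4.5,0,0,0],[-4.5,0,0,0],[-4.5,0,0,0]]
  jaw: 3.4

```text
clock: 32.45
tool_pos: [0.484, 0.2284, 0.28]
orientation: [67.4, 90.0, -120.5]
force: [1.3, 0.8, 0.1]
opening: 0.0338
```

```bash
python3 - <<'E'
from h import *
plan([.4850,.2290,.1136],172.1);print(get_obs()['force'])
im,d,P=look("scene","s2.png");im,d,P=look("wrist","w14.png")
hsv=cv2.cvtColor(im,cv2.COLOR_RGB2HSV);H,S=hsv[...,0],hsv[...,1]
k=((H>4)&(H<20)&(S>150)&(P[...,2]>.12)&(P[...,2]<.15)&(P[...,1]>.1)).astype(np.uint8)
n,l,s,c=cv2.connectedComponentsWithStats(k)
for i in range(1,n):
    if s[i,4]>20: q=P[l==i];print(s[i],q.mean(0).round(4))
X=np.array([.9905,-.137]);Y=np.array([.137,.9905])
a=(P[...,:2]-[.5229,.255])@X;b=(P[...,:2]-[.5229,.255])@Y
for x,y in((-.034,.031),(.034,.031),(-.034,-.031)):
    k=(S<70)&(abs(P[...,2]-.041)<.005)&(abs(a-x)<.031)&(abs(b-y)<.03)
    q=np.c_[a[k],b[k]]*1000;print((x,y),len(q),P[k][:,2].mean() if len(q) else'',cv2.minAreaRect(q.astype(np.float32)) if len(q) else '')
E
```

```text
tool y,z dirs [-0.138 -0.99   0.   ] [-0.99   0.138  0.   ] tilt 0.02 | d cm [16.64 -0.08 -0.1 ] spin(rad about tool x) -0.0 j6 -54.2 tcp [0.484  0.2284 0.28  ] open 0.0338 t 32.45
[1.33395764 0.79298406 0.11970721]
[318 160  17  21 327] [0.4834 0.2271 0.1349]
[248 221  18  21 268] [0.5597 0.2777 0.1326]
[317 221  16  21 328] [0.4931 0.2879 0.134 ]
(-0.034, 0.031) 351 0.0414901296278452 ((-33.96278381347656, 30.78458023071289), (50.09315490722656, 50.50472640991211), 89.6062240600586)
(0.034, 0.031) 425 0.0412099885825299 ((33.82557678222656, 32.064697265625), (50.53076934814453, 50.26945495605469), 89.03868865966797)
(-0.034, -0.031) 429 0.04176011712711284 ((-35.77159118652344, -31.682231903076172), (49.919673919677734, 49.747947692871094), 89.55953979492188)
```

View pics/s2.png

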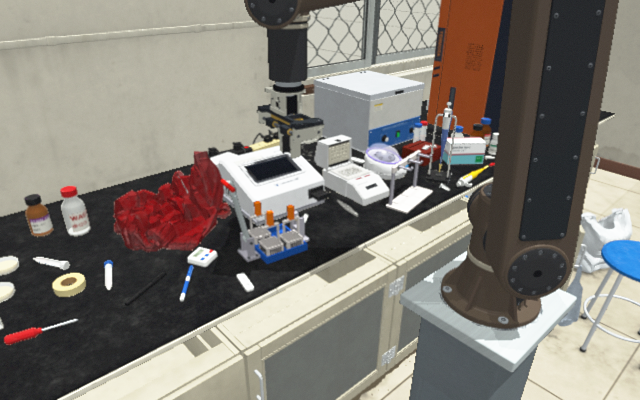

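All three baskets are seated: rims at about 41 mm, centred in bays 0, 1 and 2, and aligned. The scene view shows the stand empty and the bar still up. Next I go back to the handle.

>>> move_arm:
  commands:
    - [[-3,0,0,0],[-2.5,0,0,0.143],[0,0,0,0.143],[0,0,0,0.143],[0,0,0,0.143],[0,0,0,0.143],[0,0,0,0.143],[0,0,0,0.143]]
  jaw: 5.0

```text
clock: 33.35
tool_pos: [0.4841, 0.2287, 0.333]
orientation: [103.1, 90.0, -142.5]
force: [0.1, 0.1, -0.1]
opening: 0.0501
```

>>> move_arm:
  commands:
    - [[0,0,0,0.143],[0,0,0,0.143],[0,0,0,0.143],[0,0,0,0.14],[0,0,4,0],[0,0,4,0],[0,0,4,0],[0,0,4.5,0]]

```text
clock: 34.15
tool_pos: [0.5069, 0.3933, 0.3334]
orientation: [-42.6, 90.0, 39.6]
force: [1.0, -0.2, 0.8]
opening: 0.0499
```

>>> move_arm:
  commands:
    - [[0,0,0,0],[0,0,0,0],[0,0,0,0]]

```text
clock: 34.45
tool_pos: [0.5067, 0.3917, 0.3331]
orientation: [165.9, 90.0, -112.0]
force: [0.2, 1.0, -1.0]
opening: 0.0499
```

```bash
python3 - <<'E'
from h import *
plan([.5087,.396,.2193],82.1)
im,d,P=look("wrist","w15.png")
hsv=cv2.cvtColor(im,cv2.COLOR_RGB2HSV);H,S=hsv[...,0],hsv[...,1]
k=((H<6)|(H>174))&(S>150)&(abs(P[...,2]-.235)<.03)&(abs(P[...,1]-.396)<.04);q=P[k];print(len(q), np.median(q,0) if len(q) else '',q.min(0),q.max(0))
E
```

```text
tool y,z dirs [-0.991  0.137  0.   ] [ 0.137  0.991 -0.001] tilt 0.03 | d cm [11.38 -0.14  0.46] spin(rad about tool x) 0.001 j6 -153.0 tcp [0.5067 0.3917 0.3331] open 0.0499 t 34.45
1181 [0.51316331 0.39498739 0.23979596] [0.48190576 0.3856596  0.23443937] [0.54927587 0.40391488 0.2423895 ]
```

>>> move_arm:
  commands:
    - [[4,-0.1,0.45,0],[4,0,0,0],[3.4,0,0,0],[0,0,0,0],[0,0,0,0]]

```text
clock: 35.0
tool_pos: [0.5089, 0.3958, 0.2207]
orientation: [-90.4, 89.9, -8.3]
force: [-0.8, -0.4, 1.2]
opening: 0.05
```

>>> move_arm:
  commands:
    - [[0,0,0,0],[0,0,0,0],[0,0,0,0],[0,0,0,0],[0,0,0,0],[0,0,0,0],[0,0,0,0]]
  jaw: 0.8

```text
clock: 35.7
tool_pos: [0.5084, 0.3966, 0.2196]
orientation: [-38.6, 90.0, 43.6]
force: [-1.0, 0.2, 2.2]
opening: 0.0114
```

```bash
python3 - <<'E'
from h import *
plan([.5087,.396,.2193],82.1)
o=get_obs()
h=np.array([.5229,.255])+.085*np.array([.137,.9905])
g=o["tool_pos"]-[0,0,-.0188]
ym=-(g[:2]-h)@np.array([.137,.9905]); zm=g[2]-.05
r=np.hypot(ym,zm);a0=np.arctan2(zm,ym);print('dist',r,'angle',a0-.079,o['force'])
a=np.linspace(a0,.579+.02,17);p=r*np.c_[np.cos(a),np.sin(a)]
for i in range(16): print(np.round([-(p[i+1][1]-p[i][1])*100,0,(p[i][0]-p[i+1][0])*100,0],2).tolist(),end=', ')
E
```

```text
tool y,z dirs [-0.991  0.137 -0.   ] [0.137 0.991 0.   ] tilt 0.02 | d cm [ 0.03 -0.04 -0.05] spin(rad about tool x) 0.001 j6 -153.1 tcp [0.5084 0.3966 0.2196] open 0.0114 t 35.7
dist 0.19574755666044227 angle 1.767194109866697 [-0.98854019  0.15327393  2.15174096]
[-0.36, 0.0, -1.48, 0.0], [-0.24, 0.0, -1.51, 0.0], [-0.12, 0.0, -1.52, 0.0], [-0.0, 0.0, -1.53, 0.0], [0.11, 0.0, -1.52, 0.0], [0.23, 0.0, -1.51, 0.0], [0.35, 0.0, -1.48, 0.0], [0.46, 0.0, -1.45, 0.0], [0.58, 0.0, -1.41, 0.0], [0.68, 0.0, -1.36, 0.0], [0.79, 0.0, -1.31, 0.0], [0.89, 0.0, -1.24, 0.0], [0.98, 0.0, -1.17, 0.0], [1.07, 0.0, -1.09, 0.0], [1.15, 0.0, -1.0, 0.0], [1.23, 0.0, -0.91, 0.0],
```

>>> move_arm:
  commands:
    - [[-0.36,0,-1.48,0],[-0.24,0,-1.51,0],[-0.12,0,-1.52,0],[0,0,-1.53,0],[0.11,0,-1.52,0],[0.23,0,-1.51,0],[0.35,0,-1.48,0],[0.46,0,-1.45,0]]

```text
clock: 36.5
tool_pos: [0.4916, 0.276, 0.2147]
orientation: [147.2, 90.0, -130.7]
force: [0.8, -0.6, 2.6]
opening: 0.0112
```

>>> move_arm:
  commands:
    - [[0.58,0,-1.41,0],[0.68,0,-1.36,0],[0.79,0,-1.31,0],[0.89,0,-1.24,0],[0.98,0,-1.17,0],[1.07,0,-1.09,0],[1.15,0,-1.0,0],[1.23,0,-0.91,0]]

```text
clock: 37.3
tool_pos: [0.4791, 0.1836, 0.1402]
orientation: [-12.9, 89.9, 69.2]
force: [1.2, 8.6, -4.3]
opening: 0.0109
```

>>> move_arm:
  commands:
    - [[0,0,0,0],[0,0,0,0]]

```text
clock: 37.5
tool_pos: [0.4789, 0.1835, 0.14]
orientation: [75.2, 90.0, 157.4]
force: [2.6, 5.7, -4.5]
opening: 0.0107
```

>>> move_arm:
  commands:
    - [[0,0,0,0],[0,0,0,0],[0,0,0,0],[0,0,0,0],[-3,0,0,0],[-4,0,0,0],[0,0,0,0],[0,0,0,0]]
  jaw: 3.5

```text
clock: 38.3
tool_pos: [0.4792, 0.1837, 0.2123]
orientation: [-38.3, 89.9, 43.9]
force: [-0.5, -0.8, -1.1]
opening: 0.0351
```

```bash
python3 - <<'E'
from h import *
plan([.4835,.22,.2],172.1)
im,d,P=look("wrist","w16.png")
hsv=cv2.cvtColor(im,cv2.COLOR_RGB2HSV);H,S=hsv[...,0],hsv[...,1]
k=((H<6)|(H>174))&(S>150)&(P[...,2]<.2)&(P[...,2]>.1)&(abs(P[...,0]-.485)<.05)&(abs(P[...,1]-.2)<.05);q=P[k];print(len(q), np.median(q,0) if len(q) else '',q.min(0),q.max(0))
E
```

```text
tool y,z dirs [-0.991  0.137 -0.001] [0.137 0.991 0.002] tilt 0.13 | d cm [1.23 0.07 3.65] spin(rad about tool x) -1.57 j6 -140.8 tcp [0.4792 0.1837 0.2123] open 0.0351 t 38.3
1516 [0.48397978 0.18170786 0.15599493] [0.45281543 0.17164931 0.15101642] [0.52074724 0.19080454 0.15852048]
```

View pics/w16.png

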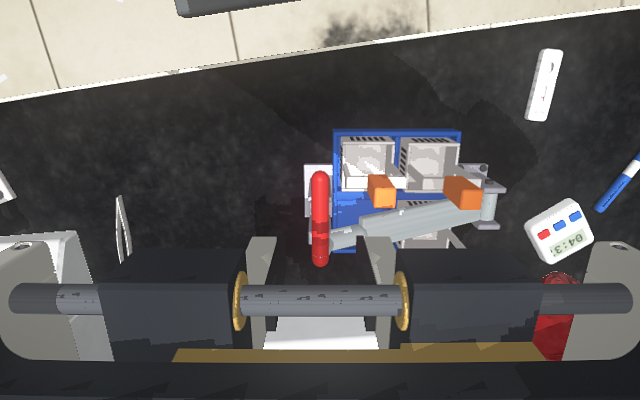

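The handle rod (320,218) is level with the bar at about 0.49 rad. I turn the jaws along the rod, close them, and press down on the rod from above along its arc, keeping clear of the bay2 knob.

>>> move_arm:
  commands:
    - [[0,0,0,-0.143],[0,0,0,-0.143],[0,0,0,-0.143],[0,0,0,-0.143],[0,0,0,-0.143],[0,0,0,-0.143],[0,0,0,-0.143],[0,0,0,-0.143]]
  jaw: 0

```text
clock: 39.15
tool_pos: [0.4783, 0.183, 0.21]
orientation: [70.4, 89.9, -141.6]
force: [-0.6, 0.4, 1.3]
opening: 0.0004
```

>>> move_arm:
  commands:
    - [[0,0,0.6,-0.143],[0,0,0,-0.143],[0,0,0,-0.14],[0,0,0,0],[3,0,0,0],[1.5,0,0,0],[0,0,0,0],[0,0,0,0]]

```text
clock: 39.95
tool_pos: [0.4739, 0.1865, 0.1663]
orientation: [67.8, 89.9, -120.2]
force: [-0.3, 1.2, -0.5]
opening: 0.0001
```

```bash
python3 - <<'E'
from h import *
t=get_obs()['tool_pos'];r=t[:2]-[.5229,.255];print('caddy',r@[.9905,-.137],r@[.137,.9905])
plan([.469,.1565,.071],172.1);print(get_obs()['force'])
a=np.linspace(.5647,.16,9);p=.1906*np.c_[np.cos(a),np.sin(a)]*100
for i in range(8): print(np.round([p[i][1]-p[i+1][1],p[i+1][0]-p[i][0],0,0],2).tolist(),end=', ')
E
```

```text
caddy -0.0391657066004997 -0.07451948630782723
tool y,z dirs [-0.14  -0.99   0.001] [-0.99  0.14  0.  ] tilt 0.07 | d cm [9.53 3.03 0.06] spin(rad about tool x) -0.002 j6 -51.7 tcp [0.4739 0.1865 0.1663] open 0.0001 t 39.95
[-0.26234813  1.19707201 -0.46808164]
[0.83, 0.5, 0.0, 0.0], [0.85, 0.45, 0.0, 0.0], [0.87, 0.41, 0.0, 0.0], [0.89, 0.36, 0.0, 0.0], [0.91, 0.32, 0.0, 0.0], [0.92, 0.27, 0.0, 0.0], [0.94, 0.23, 0.0, 0.0], [0.95, 0.18, 0.0, 0.0],
```

>>> move_arm:
  commands:
    - [[0.8,0.15,0,0],[0.83,0.5,0,0],[0.85,0.45,0,0],[0.87,0.41,0,0],[0.89,0.36,0,0],[0.91,0.32,0,0],[0,0,0,0]]

```text
clock: 40.65
tool_pos: [0.47, 0.1641, 0.1133]
orientation: [41.2, 89.9, -146.7]
force: [-0.1, -0.2, 0.3]
opening: 0.0005
```

```bash
python3 - <<'E'
from h import *
t=get_obs()['tool_pos'];r=t[:2]-[.5229,.255];print('caddy',r@[.9905,-.137],r@[.137,.9905])
plan([.469,.1565,.071],172.1);print(get_obs()['force'])
im,d,P=look("wrist","w17.png")
hsv=cv2.cvtColor(im,cv2.COLOR_RGB2HSV);H,S=hsv[...,0],hsv[...,1]
k=((H<6)|(H>174))&(S>150)&(P[...,2]<.2)&(P[...,2]>.05)&(abs(P[...,0]-.485)<.05)&(abs(P[...,1]-.17)<.05);q=P[k];print(len(q), np.median(q,0) if len(q) else '',q.min(0),q.max(0))
E
```

```text
caddy -0.0399794056749151 -0.09732404601086816
tool y,z dirs [-0.138 -0.99   0.002] [-0.99   0.138  0.002] tilt 0.15 | d cm [ 4.23  0.76 -0.02] spin(rad about tool x) -0.001 j6 -49.8 tcp [0.47   0.1641 0.1133] open 0.0005 t 40.65
[-0.12181305 -0.22412305  0.30695552]
634 [0.50014501 0.15506202 0.11113486] [0.45046007 0.12105968 0.10654603] [0.51859845 0.16804838 0.18684658]
```

The bar follows the tip (rod top near 0.112). I continue through the detent.

>>> move_arm:
  commands:
    - [[0.9,0.27,0,0],[0.9,0.23,0,0],[0.9,0.15,0,0],[0.8,0.1,0,0],[0.7,0,0,0],[0.3,0,0,0],[0,0,0,0],[0,0,0,0]]

```text
clock: 41.5
tool_pos: [0.4697, 0.1573, 0.0703]
orientation: [84.4, 90.0, -103.4]
force: [-4.1, -2.7, 12.7]
opening: 0.0003
```

>>> move_arm:
  commands:
    - [[0.1,0,0,0],[0,0,0,0],[0,0,0,0],[0,0,0,0],[-2,0,0,0],[-4,0,0,0],[-4.5,0,0,0],[-4.5,0,0,0]]

```text
clock: 42.3
tool_pos: [0.4695, 0.1575, 0.22]
orientation: [39.4, 90.0, -148.5]
force: [1.5, -0.2, 0.1]
opening: 0.0003
```

>>> move_arm:
  commands:
    - [[-4,2,0,0],[-4,4,0,0],[0,4,0,0],[0,0,0,0],[0,0,0,0]]

```text
clock: 42.8
tool_pos: [0.4566, 0.0627, 0.2941]
orientation: [-113.3, 90.0, 58.7]
force: [-0.4, 0.1, -0.0]
opening: 0.0006
```

```bash
python3 - <<'E'
from h import *
plan([.469,.1565,.071],172.1);print(get_obs()['force'])
im,d,P=look("wrist","w18.png")
hsv=cv2.cvtColor(im,cv2.COLOR_RGB2HSV);H,S=hsv[...,0],hsv[...,1]
X=np.array([.9905,-.137]);Y=np.array([.137,.9905])
a=(P[...,:2]-[.5229,.255])@X;b=(P[...,:2]-[.5229,.255])@Y
k=((H<6)|(H>174))&(S>150)&(P[...,2]<.2)&(P[...,2]>.05)&(abs(a+.03)<.06)&(abs(b+.105)<.03);q=P[k];print('rod',len(q),np.percentile(q[:,2],[50,90,98]),a[k].min(),a[k].max(),np.median(b[k]))
k=(S<60)&(abs(a)<.008)&(P[...,2]>.04)&(P[...,2]<.1)&(b<.07)&(b>-.06);print('bar slope',k.sum(),np.polyfit(b[k],P[...,2][k],1))
for x,y in((-.034,.031),(.034,.031),(-.034,-.031)):
    k=(S<70)&(abs(P[...,2]-.041)<.005)&(abs(a-x)<.031)&(abs(b-y)<.03);o=(H>4)&(H<20)&(S>150)&(abs(a-x)<.02)&(abs(b-y)<.02)&(P[...,2]>.125)
    print((x,y),k.sum(),P[k][:,2].mean(),'knob',o.sum(),a[o].mean(),b[o].mean(),P[o][:,2].mean())
E
```

```text
tool y,z dirs [-0.139 -0.99  -0.001] [-0.99   0.139 -0.   ] tilt 0.04 | d cm [22.31 -9.45  0.08] spin(rad about tool x) -0.002 j6 -40.4 tcp [0.4566 0.0627 0.2941] open 0.0006 t 42.8
[-0.42332972  0.09389384 -0.03983678]
rod 368 [0.07086242 0.07259853 0.07333639] -0.05839445349454682 0.00907656144857421 -0.10890258404200756Traceback (most recent call last):
  File "<stdin>", line 8, in <module>
    raise TypeError("expected non-empty vector for x")
TypeError: expected non-empty vector for x
```

View pics/w18.png

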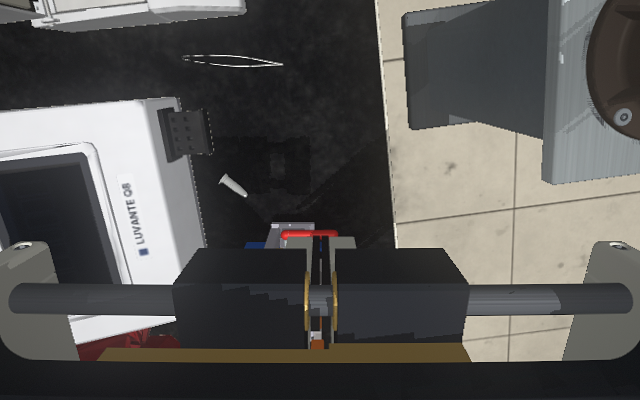

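>>> move_arm:
  commands:
    - [[-3,-4,0,0],[-3,-4,0,0],[0,-4.5,0,0],[0,-4.5,0,0],[0,-4.5,0,0],[0,-4.5,-2,0],[0,0,0,0],[0,0,0,0]]

```text
clock: 43.65
tool_pos: [0.5121, 0.32, 0.3515]
orientation: [56.0, 89.8, -131.8]
force: [-0.0, -0.8, -1.1]
opening: 0.0007
```

```bash
python3 - <<'E'
from h import *
plan([.469,.1565,.071],172.1)
im,d,P=look("wrist","w19.png")
hsv=cv2.cvtColor(im,cv2.COLOR_RGB2HSV);H,S=hsv[...,0],hsv[...,1]
X=np.array([.9905,-.137]);Y=np.array([.137,.9905])
a=(P[...,:2]-[.5229,.255])@X;b=(P[...,:2]-[.5229,.255])@Y
k=((H<6)|(H>174))&(S>150)&(P[...,2]<.2)&(P[...,2]>.05)&(abs(a+.03)<.06)&(abs(b+.105)<.03);q=P[k];print('rod',len(q),np.percentile(q[:,2],[50,90,98]),np.median(b[k]))
k=(S<60)&(abs(a)<.008)&(P[...,2]>.04)&(P[...,2]<.1)&(b<.07)&(b>-.06);print('bar',k.sum());
if k.sum()>20: print(np.polyfit(b[k],P[...,2][k],1))
for x,y in((-.034,.031),(.034,.031),(-.034,-.031)):
    k=(S<70)&(abs(P[...,2]-.041)<.005)&(abs(a-x)<.031)&(abs(b-y)<.03);o=(H>4)&(H<20)&(S>150)&(abs(a-x)<.02)&(abs(b-y)<.02)&(P[...,2]>.125)
    print((x,y),k.sum(),P[k][:,2].mean(),'knob',o.sum(),a[o].mean(),b[o].mean(),P[o][:,2].mean())
E
```

```text
tool y,z dirs [-0.135 -0.991  0.004] [-0.991  0.135  0.002] tilt 0.25 | d cm [28.11 16.69  1.98] spin(rad about tool x) 0.002 j6 -58.3 tcp [0.5121 0.32   0.3515] open 0.0007 t 43.65
rod 633 [0.07165445 0.0731803  0.07389318] -0.10402779763032705
bar 1330
[-0.0003999   0.05551585]
(-0.034, 0.031) 218 0.041681922504771485 knob 207 -0.033836068377334425 0.03093499006867528 0.13616732012728286
(0.034, 0.031) 195 0.04191376873900777 knob 228 0.03306665105959972 0.03186783542693362 0.13571931043351246
(-0.034, -0.031) 224 0.04169751168183735 knob 199 -0.03417638730738498 -0.03016832821408245 0.14973822462847203
```

View pics/w19.png

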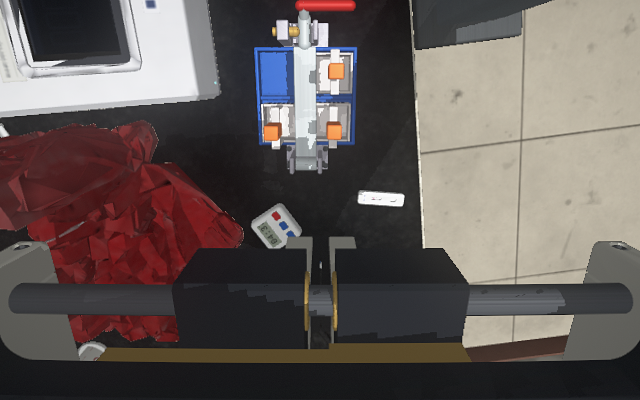

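The bar slope is −0.0004 rad, so it is level and home. The three baskets are seated in bays 0, 1 and 2 with the bar between the rows, and the arm is clear. I hand in.

```bash
python3 -c "
from plant import *
print(get_obs()['qvel'].round(2));print(close_job())"
```

```text
[-0.82 -2.39 -0.46  0.21 -0.04  0.11]
the job is handed in; nothing more can be done
None
```

I swung the keeper bar up to about 1.77 rad and placed all three baskets present in the caddy. Then I lowered the bar by the handle to about 0.5 rad and pressed it home from above. The job was handed in at about 44 s of the 200 s allowed.

- **Baskets:** the standing one went into bay 1 and the two hung ones into bays 0 and 2; the third peg was bare. The standing basket had been knocked about 4 cm, so I found it again before gripping.
- **Last checks on baskets:** rims were at 41–42 mm, where the floor plus a 36 mm rim gives 41. Knobs were within about 1 mm of the bay centres. Stirrups were about 1° or less off the caddy's y when measured before the bar came down; in the last picture they still looked in line with it.
- **Last checks on the bar:** its slope measured −0.0004 rad. The handle top was 72–73 mm up against 71 mm expected, which is within camera error.
- **Bystanders:** they looked undisturbed in the pictures, but I did not re-measure them at the end.
- **Odd readings:** the last mean knob height in bay 2 read 150 mm instead of 135, probably from stray depth pixels, since the rim height there was right. The arm was still settling very slightly, at no more than 2.4°/s, when I handed in, well clear of everything.

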